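Charge the melting furnace through its cover slot

ROBOT

A 7-joint arm with a two-finger parallel gripper is mounted at the origin on the work surface. World frame = base frame: x ahead of the robot, y to its left, z up, the work surface at z = 0. Lengths are in mm, angles in rad, forces in N, time in s.
With the tool pointing down it reaches from about 425 to 950 mm from the base axis. Payload 16.7 kg.
Tool frame: the origin (TCP) lies on the centre line of the jaws, within the pads' length; the fingertips stand 25 mm ahead of it and the grasp point (between the pads) lies 6 mm ahead of it (bot.nose_length is the distance from the TCP to the fingertips, in mm); y points along the fingers, x is the direction in which the jaws open and shut, and the axes are right-handed (so a half turn about y gives the same grasp; the last joint's range is limited). The gripper opens to 94 mm and grips with 3 to 60 N. Pads are 16 mm wide; open, the fingers measure 119 mm over their backs; the gripper's body (75 mm by 177 mm) begins 78 mm behind the grasp point.
Start: joints at [1.192, 0.426, 0.074, 1.606, -0.034, 1.111, -0.067], TCP at [153.067, -657.379, 230.467] pointing down, gripper open.
Joint ranges: [-2.85, 2.85], [-0.5, 2.14], [-1.23, 1.37], [0.21, 2.46], [-1.02, 4.16], [0.16, 2.05], [-2.73, 2.73]. Speed limits (rad/s): [1.89, 1.89, 2.39, 2.39, 3.01, 3.01, 3.01].

INTERFACE

Orientations are given as a unit quaternion [w, x, y, z].
In Python, from plant import bot gives the robot as it stands. The module is installed in compiled form; this text tells all that it offers.
- The arm moves only by the tool jog_arm, never from a script. Its argument "motion" is a list of rows, each a list of 2 entries, a list of its own where there are three numbers: the shift along the tool's x, y, z scaled (see below), then the turn, a rotation vector about the tool's x, y, z scaled (see below). In form: [[[dx, dy, dz], [rx, ry, rz]], ...]. A call has 1 to 10 rows; each row is the pose to reach, as a shift and turn from the pose commanded when the call began, along the tool's axes at that moment; what a row does not reach only later rows make up. The controller multiplies each number of a shift by 500 mm and each number of a turn by pi/2 rad. A row lasts 1/8 s, in which the tool goes at most 62.5 mm and 10.7 degrees, less where a joint would pass 70% of its speed; a pose out of reach is approached as far as the arm can. A call with a number of a shift or a turn outside -1 to 1 is refused whole. A call with a gripper value outside its range is refused whole. "hand" is the gripper's target within -1 to 1 (shut at 1, half-way at 0, fully open at -1), set as the call begins (left out, the last holds). The fingers move at their own pace and stop on an object; "grip_force" is the grip in N (left out, the last holds). Time passes only in rows, so rows that repeat a pose let the fingers close. It gives the time, the measured TCP pose, the force and the opening at its end, in the units of the state.
- bot.observe(): the state, without advancing time (a new reading comes with each control period).
- bot.get_image(name): name is "scene" or "side" or "wrist"; returns the picture (480x640x3 uint8, red, green, blue); there is no depth.
- bot.get_calibration(name): a dict with "fx", "fy", "cx", "cy" (pixels), "R" (3x3) and "t" (3): a world point X has camera coordinates R X + t. Camera axes: x right, y down, z forward; pixel columns grow to the right and rows downward; lengths in mm; the calibration is good to about 2 mm. A picture is of the moment at which its call begins: read the wrist's pose just before it. get_calibration takes no time and is no camera call; for the wrist camera it gives the pose at the moment of the call.
- bot.job_done(): hands the job in, once; it reports no verdict.
Trained networks look in the newest picture that a camera, given by its name, has taken for a name from the list of things; names that differ only in an ending like _2 or _b are one class to them, and where a whole thing is asked for, a point or a joint stands for the part that bears it (a point fixed in the world has none). Each returns a list of dicts, best first, with "confidence" (0 to 1); they miss things now and then, are a little off and sometimes report something else, mostly with a low value. They report only what shows in the picture. A call takes as long as a camera call. They do not tell look-alikes from the thing itself.
- bot.recognise(camera, label): "location" ([column, row] in pixels, amid what is visible of it).
The state is a dict: "time": time; "joint_pos": joint angles; "qvel": joint speeds; "joint_torque": joint torques, N m; "eef_pos": TCP position; "tcp_rot": TCP orientation; "wrist_force": force on the tool from outside, world axes, zero at the start; "wrist_torque": the same for the moment, N m; "finger_gap": finger opening in mm.
Only numpy, scipy, OpenCV 4.12 (cv2) and the standard library are available. Lean on these libraries where they do the work, as an engineer would, in place of code of your own. Each camera call takes 0.05 s, during which the arm holds its last target. There are 200 camera calls.

TASK

Lay all the silver slugs from the mat into the loading boat, carry the boat level with all of them in one load down through the slot in the furnace cover, tip it nose-down inside so that every slug falls into the furnace, and bring it out again, never letting the boat touch the furnace or the slot edges. Put the boat back in its rest as it was, and turn the peak pointer's reset knob anticlockwise, all the way back to its zero stop (at any time). Leave the hammer, the bowl and the jar alone.

Things in the scene. Friction and masses are not known exactly. Their poses are not given: they have to be found in the camera images.
- slug0: Silver slug, hexagonal bar lying on a flat: 14 mm across flats, 16 mm across corners, 20 mm long, 36 g. Origin at its middle, 7 mm above what it lies on. Its y axis runs along the bar; its end faces (20 mm apart) are flat, good to grip. Two to four slugs are present, on the mat at first. On a slope under 30 degrees it stays put; tipped 40 degrees or more it tumbles or slides out of the boat.
- slug1: Silver slug, hexagonal bar lying on a flat: 14 mm across flats, 16 mm across corners, 20 mm long, 36 g. Origin at its middle, 7 mm above what it lies on. Its y axis runs along the bar; its end faces (20 mm apart) are flat, good to grip. Two to four slugs are present, on the mat at first. On a slope under 30 degrees it stays put; tipped 40 degrees or more it tumbles or slides out of the boat.
- slug2: Silver slug, hexagonal bar lying on a flat: 14 mm across flats, 16 mm across corners, 20 mm long, 36 g. Origin at its middle, 7 mm above what it lies on. Its y axis runs along the bar; its end faces (20 mm apart) are flat, good to grip. Two to four slugs are present, on the mat at first. On a slope under 30 degrees it stays put; tipped 40 degrees or more it tumbles or slides out of the boat.
- slug3: Silver slug, hexagonal bar lying on a flat: 14 mm across flats, 16 mm across corners, 20 mm long, 36 g. Origin at its middle, 7 mm above what it lies on. Its y axis runs along the bar; its end faces (20 mm apart) are flat, good to grip. Two to four slugs are present, on the mat at first. On a slope under 30 degrees it stays put; tipped 40 degrees or more it tumbles or slides out of the boat.
- boat: Steel loading boat with an upright stem (8 x 8 mm), 200 g, starting in the rest. Origin at the underside, below the stem; z up along the stem, -x to the nose. Floor plate 2.5 mm thick, 30 mm wide, from x = +5 mm (behind the stem) to the open nose at x = -118 mm; bare neck from the stem to x = -42 mm, then the trough.
- boat_trough (a point): Middle of the trough on its floor (boat frame -81, 0, 2.5 mm). Trough x = -44.5 to -118 mm, 25 mm wide inside; side and rear walls 2.5 mm thick, 5 mm above the floor, the rear one with a tab 14 mm wide, 24 mm high; nose open. Slugs lie crosswise, one behind another (four at 18 mm spacing, nearest at x = -54 mm so that the gripper clears the stem); fingers on their end faces stay above the walls.
- boat_grip (a point): Middle of the boat's orange grip, on the stem's axis, 118 mm above the boat's underside. The grip is 24 mm (x) by 16 mm (y) and runs from 100 to 145 mm above the underside; pinch it across y from above, the tool's axis along the stem.
- boat_nose (a point): Middle of the open nose edge of the boat, on the floor's upper face (boat frame -118, 0, 2.5 mm).
- rest: Fixed terracotta rest for the boat: slab 90 mm wide, 8 mm high, from x = -136.5 to +23.5 mm, with two rails along x on it, 5 mm high, 36 mm apart (boat 30 mm wide). Origin at table height below the place of the boat's stem: the boat at rest has the frame of the rest, 8 mm higher, nose to -x.
- mat: Fixed black rubber mat, 190 x 190 mm and 3 mm thick, where the slugs start. Origin at the middle of its underside.
- furnace: Fixed box furnace of white firebrick (cold), 200 mm (x) by 130 mm (y), 165 mm high, covered by a 4 mm steel plate with a slot. Origin at table height under its middle. Chamber: x from -85 to +86 mm, y from -45 to +45 mm, floor at z = 12 mm, plate's underside at z = 161 mm. The side at +x is a sight glass.
- slot (a point): Middle of the slot at the plate's upper face, 165 mm above the table. The slot runs 150 mm along the furnace's x axis and is 42 mm wide along y. The boat goes in with its nose to the furnace's -x (towards the robot), the stem near the slot's +x end; as it is tipped nose-down the top of the stem leans to -x.
- gauge: Fixed blue housing of the peak pointer, 76 x 76 mm, 45 mm high, with a white dial on top. Origin under its middle. The red tick at its -x side marks zero.
- peak_grip (a point): On the axis of the reset knob, 76 mm above the table: the height to grip it. The knob has a bar 42 mm long, 14 mm wide, from 54 to 84 mm above the table, to be pinched across its width. The point's x axis lies along the bar; its -x end (red line) is the pointer.
- peak (a joint): Turn of the reset knob, rad: 0 at the zero stop (pointer on the red tick at the gauge's -x side), growing clockwise seen from above, up to 3.2. Turned anticlockwise it goes back to zero against a firm stop; it stays where it is left (light friction).
- hammer: Hammer lying beyond the furnace, 260 mm long; a bystander. Origin at its middle.
- bowl: Raised silver bowl, 110 mm across, 50 mm high; a bystander. Origin under its middle.
- jar: Amber jar, 56 mm across, 80 mm high; a bystander. Origin under its middle.
Things that resemble listed ones, but are neither listed nor needed, are in the scene too. Leave any red or yellow look-alike of the boat alone.

How it is judged (in metres and radians):
On the way, in this order (a step that is already met when the one before it is completed fails the run):
1. all the slugs lie in the boat's trough (x of slug0 in the frame of boat between -0.128 and -0.032 m and y of slug0 in the frame of boat between -0.014 and 0.014 m and z of slug0 in the frame of boat between 0.002 and 0.03 m and x of slug1 in the frame of boat between -0.128 and -0.032 m and y of slug1 in the frame of boat between -0.014 and 0.014 m and z of slug1 in the frame of boat between 0.002 and 0.03 m and x of slug2 in the frame of boat between -0.128 and -0.032 m and y of slug2 in the frame of boat between -0.014 and 0.014 m and z of slug2 in the frame of boat between 0.002 and 0.03 m and x of slug3 in the frame of boat between -0.128 and -0.032 m and y of slug3 in the frame of boat between -0.014 and 0.014 m and z of slug3 in the frame of boat between 0.002 and 0.03 m and angle between boat's own z axis and vertical below 0.3 rad), for 0.2 s.
2. the boat, level and with all the slugs aboard, is wholly below the furnace's cover plate (x of slug0 in the frame of boat between -0.128 and -0.032 m and y of slug0 in the frame of boat between -0.014 and 0.014 m and z of slug0 in the frame of boat between 0.002 and 0.03 m and x of slug1 in the frame of boat between -0.128 and -0.032 m and y of slug1 in the frame of boat between -0.014 and 0.014 m and z of slug1 in the frame of boat between 0.002 and 0.03 m and x of slug2 in the frame of boat between -0.128 and -0.032 m and y of slug2 in the frame of boat between -0.014 and 0.014 m and z of slug2 in the frame of boat between 0.002 and 0.03 m and x of slug3 in the frame of boat between -0.128 and -0.032 m and y of slug3 in the frame of boat between -0.014 and 0.014 m and z of slug3 in the frame of boat between 0.002 and 0.03 m and x of boat in the frame of furnace between -0.09 and 0.09 m and y of boat in the frame of furnace between -0.05 and 0.05 m and z of boat in the frame of furnace between 0 and 0.13 m and angle between boat's own z axis and vertical below 0.35 rad), for 0.1 s.
3. the boat is tipped nose-down inside the furnace (x of boat in the frame of furnace between -0.09 and 0.09 m and y of boat in the frame of furnace between -0.05 and 0.05 m and z of boat in the frame of furnace between 0 and 0.15 m and angle between boat's own z axis and vertical above 0.5 rad and height (world z) of boat_nose below 0.1 m), for 0.1 s.
At the end, for the whole second after the job is handed in: Every slug present lies inside the furnace, the boat stands upright between the rails of its rest (within 20 mm of its place, nose the same way as before), and the reset knob is within 0.1 rad of its zero stop (x of slug0 in the frame of furnace between -0.09 and 0.09 m and y of slug0 in the frame of furnace between -0.05 and 0.05 m and z of slug0 in the frame of furnace between 0.005 and 0.07 m and x of slug1 in the frame of furnace between -0.09 and 0.09 m and y of slug1 in the frame of furnace between -0.05 and 0.05 m and z of slug1 in the frame of furnace between 0.005 and 0.07 m and x of slug2 in the frame of furnace between -0.09 and 0.09 m and y of slug2 in the frame of furnace between -0.05 and 0.05 m and z of slug2 in the frame of furnace between 0.005 and 0.07 m and x of slug3 in the frame of furnace between -0.09 and 0.09 m and y of slug3 in the frame of furnace between -0.05 and 0.05 m and z of slug3 in the frame of furnace between 0.005 and 0.07 m and horizontal distance between boat and rest below 0.02 m and z of boat in the frame of rest between 0.003 and 0.013 m and angle between boat's own z axis and vertical below 0.1 rad and x of boat_nose in the frame of rest below -0.1 m and linear speed of boat below 0.03 m/s and value of joint peak below 0.1 rad); the robot touches nothing.
It fails at once if the boat touches the furnace or the edges of its slot (more than 1 N) (contact force between boat and furnace above 1 N).
It fails at once if the hammer is disturbed (moved over 30 mm) (distance of hammer from where it was at the start of the episode above 0.03 m).
It fails at once if the bowl is disturbed (moved over 30 mm) (distance of bowl from where it was at the start of the episode above 0.03 m).
It fails at once if the jar is disturbed (moved over 30 mm) (distance of jar from where it was at the start of the episode above 0.03 m).
Of slug0, slug1, slug2, slug3 only 2 to 4 are there at a start; the rules pass over those that are not, and their reading is None.
At some moment in a run one of slug0, slug1, slug2, slug3 may be knocked a few centimetres aside while the robot is not near it.
It also fails if it takes over 210 s, if anything falls off the work surface, if the arm or the gripper's body presses on something with over 40 N, if the wrist force passes 120 N, or if a joint passes its speed limit or range.

## Working session

There is one attempt and no reset: what is moved stays moved. The work goes in short steps, Python scripts to look and compute and a tool call to move; the robot and the scene stay as the last step left them, time stands still between calls to the robot, and variables do not carry over. Pictures are saved under pics/ and viewed, about 12 in all and at most 16, crops included, and the job is handed in when it is done.

Besides the shell and the picture viewer there is one more tool, called after "Call:" as name(argument=value, ...), one argument or row to a line, values as JSON. jog_arm: Moves the arm, as the interface text tells. Its arguments: {"type":"object","properties":{"motion":{"type":"array"},"hand":{"type":"number"},"grip_force":{"type":"number"}},"required":["motion"]}

```bash
mkdir -p pics; cat > h.py <<'E'
import numpy as np, cv2
from plant import bot
from scipy.spatial.transform import Rotation as Rn
def save(im,n): cv2.imwrite('pics/'+n+'.png',cv2.cvtColor(im,cv2.COLOR_RGB2BGR))
def ray(c,px):
    R=np.array(c['R']);t=np.array(c['t'])
    d=R.T@np.array([(px[0]-c['cx'])/c['fx'],(px[1]-c['cy'])/c['fy'],1]); return -R.T@t,d
def at_z(c,px,z):
    o,d=ray(c,px); return o+d*(z-o[2])/d[2]
def proj(c,X):
    p=np.array(c['R'])@np.array(X,float)+np.array(c['t']); return np.array([c['fx']*p[0]/p[2]+c['cx'],c['fy']*p[1]/p[2]+c['cy']])
def tri(c1,p1,c2,p2):
    o1,d1=ray(c1,p1);o2,d2=ray(c2,p2)
    A=np.c_[d1,-d2];s=np.linalg.lstsq(A,o2-o1,rcond=None)[0]
    a=o1+s[0]*d1;b=o2+s[1]*d2; return (a+b)/2,np.linalg.norm(a-b)
E
python3 - <<'E'
from h import *
np.set_printoptions(precision=1,suppress=True)
s=bot.observe();print(s['time'],s['eef_pos'],s['tcp_rot'],s['finger_gap'])
for n in ['scene','side']:
    im=bot.get_image(n);save(im,n+'0');c=bot.get_calibration(n);print(n,c)
    for l in ['slug0','boat','boat_grip','rest','furnace','slot','gauge','peak_grip','mat','bowl','jar','hammer']:
        print(l,[(np.round(r['location']).tolist(),round(r['confidence'],2)) for r in bot.recognise(n,l)[:5]])
E
```

```text
0.0 [ 153.  -657.   229.8] [ 0.6 -0.6  0.4 -0.4] 94.05642835401399
scene {'fx': 583.8370394768932, 'fy': 583.8370394768932, 'cx': 314.7126043809056, 'cy': 244.0801685805652, 'R': array([[ 0.8,  0.6,  0. ],
       [ 0.5, -0.7, -0.5],
       [-0.3,  0.4, -0.9]]), 't': array([-428. , -215.5, 1411.6])}
slug0 [([385.0, 206.0], 0.64)]
boat [([320.0, 370.0], 0.97), ([196.0, 363.0], 0.95), ([250.0, 302.0], 0.58)]
boat_grip [([321.0, 373.0], 0.79), ([196.0, 365.0], 0.66), ([253.0, 300.0], 0.66), ([439.0, 250.0], 0.52), ([473.0, 199.0], 0.32)]
rest [([183.0, 375.0], 0.62)]
furnace [([368.0, 274.0], 0.96), ([380.0, 182.0], 0.41)]
slot [([366.0, 276.0], 0.97)]
gauge [([287.0, 231.0], 0.77)]
peak_grip [([284.0, 223.0], 0.91)]
mat [([381.0, 183.0], 0.94)]
bowl [([438.0, 251.0], 0.93), ([381.0, 181.0], 0.62)]
jar []
hammer [([286.0, 223.0], 0.72), ([288.0, 424.0], 0.56)]
side {'fx': 564.5853165664498, 'fy': 564.5853165664498, 'cx': 322.170429109479, 'cy': 241.14656119893985, 'R': array([[-1. , -0.1, -0. ],
       [-0.1,  0.7, -0.7],
       [ 0.1, -0.7, -0.7]]), 't': array([ 573. ,  109.5, 1148.8])}
slug0 [([320.0, 373.0], 0.64), ([306.0, 426.0], 0.46)]
boat [([277.0, 177.0], 0.77), ([367.0, 190.0], 0.7), ([360.0, 237.0], 0.62)]
boat_grip [([364.0, 186.0], 0.83), ([360.0, 234.0], 0.73), ([279.0, 180.0], 0.56)]
rest [([382.0, 194.0], 0.79)]
furnace [([284.0, 255.0], 0.88)]
slot [([285.0, 255.0], 0.84), ([363.0, 185.0], 0.57)]
gauge [([395.0, 289.0], 0.96), ([364.0, 190.0], 0.46)]
peak_grip [([394.0, 278.0], 0.57), ([286.0, 252.0], 0.29)]
mat [([344.0, 410.0], 0.73)]
bowl [([230.0, 335.0], 0.75)]
jar [([218.0, 409.0], 0.7)]
hammer [([284.0, 192.0], 0.71)]
```

View pics/scene0.png

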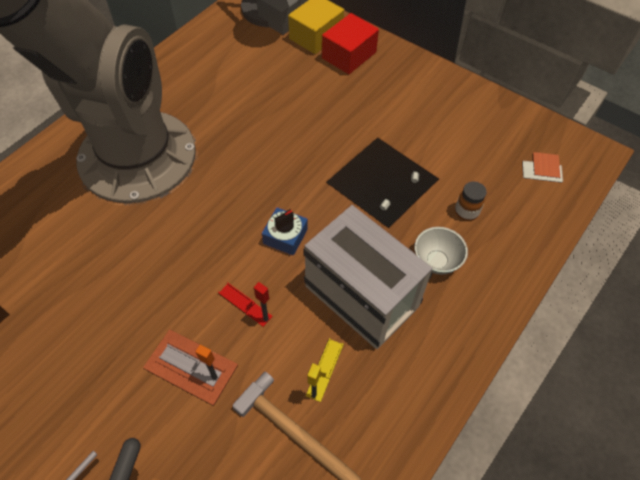

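View pics/side0.png

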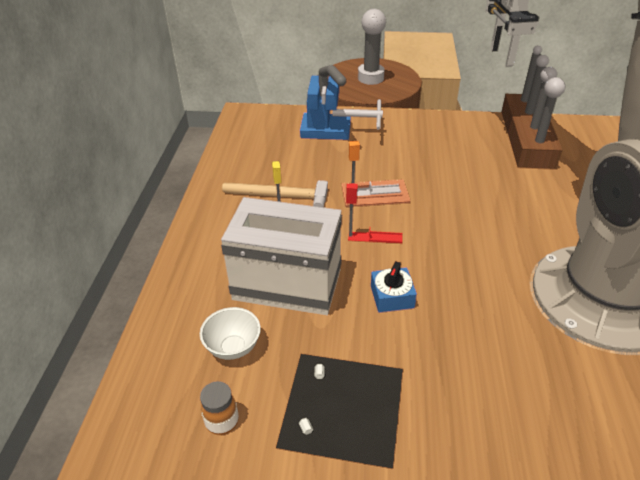

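Scene: the orange-gripped boat on the terracotta slab is at (196,363); the red (250,302) and yellow (322,370) ones are look-alikes. The mat holds two slugs, at (385,205) and (415,177). Side shows the boat at (360,185) and the slugs at (320,372) and (306,426).

```bash
python3 - <<'E'
from h import *
np.set_printoptions(precision=1,suppress=True)
S=bot.get_calibration('scene');D=bot.get_calibration('side')
for n,a,b in [('slugA',(385,205),(320,372)),('slugB',(415,177),(306,426)),('slot',(366,256),(284,226)),('grip',(205,354),(354,151)),('knob',(285,222),(396,272)),('bowl',(440,250),(231,335)),('jartop',(475,190),(217,397)),('redgrip',(262,291),(351,193))]:
    print(n,*tri(S,a,D,b))
print('rest corners',[at_z(S,p,8)[:2] for p in [(175,333),(237,363),(218,401),(146,367)]])
print('fur top',[at_z(S,p,165)[:2] for p in [(350,212),(429,270),(382,317),(306,251)]])
print('mat',[at_z(S,p,3)[:2] for p in [(379,139),(438,180),(389,223),(328,181)]])
s=bot.observe();R=Rn.from_quat(s['tcp_rot'],scalar_first=True).as_matrix();print(R)
W=bot.get_calibration('wrist');print(W['fx'],W['cx'],W['cy']);Rw=np.array(W['R']);o=-Rw.T@W['t'];print('cam in tool',R.T@(o-s['eef_pos']),'\n',Rw@R)
E
```

```text
slugA [558.6 236.    4.4] 1.3215424386126704
slugB [571.1 344.4   6.3] 0.13793357922723065
slot [644.2  18.4 158.1] 1.819786615695804
grip [ 525.3 -297.2  127.6] 1.1776854215586838
knob [429.3  32.7  63.1] 8.206191136427353
bowl [725.9 189.8  35. ] 0.754719892832266
jartop [712.8 343.3  71.9] 1.7535502185506604
redgrip [ 523.8 -141.7  122.6] 1.842098555716216
rest corners [array([ 400.9, -279.2]), array([ 540.2, -251.4]), array([ 560.9, -328.7]), array([ 406. , -363.7])]
fur top [array([564.8,  76.7]), array([752.7,  59.5]), array([736.7, -69.2]), array([550.9, -43.8])]
mat [array([436.9, 393.4]), array([617.9, 372. ]), array([593.3, 201.4]), array([414.5, 213.4])]
[[ 0.2  0.   1. ]
 [-1.   0.   0.2]
 [-0.  -1.   0. ]]
345.72278333030073 318.25541028385726 238.07017585867717
cam in tool [   0.8 -154.    80. ] 
 [[ 1.   0.  -0. ]
 [-0.  -0.3 -1. ]
 [-0.   1.  -0.3]]
```

```bash
cat >> h.py <<'E'
def Rdown(yaw):  # tool z horizontal at 'yaw' deg, y down
    a=np.radians(yaw); z=np.array([np.cos(a),np.sin(a),0]); y=np.array([0,0,-1.]); return np.c_[np.cross(y,z),y,z]
def go(p,R=None,yaw=None,tilt=0):
    # tool-axis numbers for jog_arm from measured pose to p (mm); tilt deg about tool x after yaw
    s=bot.observe();R0=Rn.from_quat(s['tcp_rot'],scalar_first=True).as_matrix()
    if R is None: R=R0 if yaw is None else Rdown(yaw)@Rn.from_rotvec([np.radians(tilt),0,0]).as_matrix()
    d=R0.T@(np.array(p,float)-s['eef_pos'])/500; r=Rn.from_matrix(R0.T@R).as_rotvec()/(np.pi/2)
    print('JOG',np.round(d,4).tolist(),np.round(r,4).tolist(),'dist',round(np.linalg.norm(d)*500,1))
def st():
    s=bot.observe();R=Rn.from_quat(s['tcp_rot'],scalar_first=True).as_matrix()
    print('t',round(s['time'],2),'pos',np.round(s['eef_pos'],1),'yawz',round(np.degrees(np.arctan2(R[1,2],R[0,2])),2),'ydown',np.round(R[:,1],3),'gap',round(s['finger_gap'],1),'F',np.round(s['wrist_force'],1),'j',np.round(s['joint_pos'],2))
E
python3 -c "
from h import *
st();go([525,-300,300],yaw=12)"
```

```text
t 1.3 pos [ 153.1 -657.4  230.5] yawz 13.11 ydown [ 0.  0. -1.] gap 94.2 F [-0.7  0.3 -0.6] j [ 1.19  0.43  0.07  1.61 -0.03  1.11 -0.07]
JOG [-0.5275, -0.1391, 0.8866] [-0.0, 0.0123, -0.0] dist 520.5
```

Call:
jog_arm(
  motion=[
    [[-0.53,-0.14,0.885],[0,0.012,0]],
    [[-0.53,-0.14,0.885],[0,0.012,0]],
    [[-0.53,-0.14,0.885],[0,0.012,0]],
    [[-0.53,-0.14,0.885],[0,0.012,0]],
    [[-0.53,-0.14,0.885],[0,0.012,0]],
    [[-0.53,-0.14,0.885],[0,0.012,0]],
    [[-0.53,-0.14,0.885],[0,0.012,0]],
    [[-0.53,-0.14,0.885],[0,0.012,0]],
    [[-0.53,-0.14,0.885],[0,0.012,0]],
    [[-0.53,-0.14,0.885],[0,0.012,0]],
  ],
  hand=-1,
)

```text
time: 2.55
eef_pos: [524.7, -298.0, 300.5]
tcp_rot: [0.55, -0.55, 0.444, -0.444]
wrist_force: [-0.4, -0.6, -0.4]
finger_gap: 93.8
```

```bash
python3 -c "
from h import *
st()
im=bot.get_image('wrist');save(im,'w1')
import json;c=bot.get_calibration('wrist');np.save('w1.npy',c)
go([560,20,340]);go([600,20,340],yaw=-6)"
```

```text
t 2.55 pos [ 524.7 -298.   300.5] yawz 12.15 ydown [ 0.  0. -1.] gap 93.8 F [-0.4 -0.6 -0.4] j [ 0.54  0.26 -0.16  1.68  0.04  1.2  -0.99]
JOG [-0.6098, -0.0796, 0.2045] [0.0, 0.0, 0.0] dist 324.0
JOG [-0.5931, -0.0797, 0.2827] [0.0003, 0.2003, 0.0001] dist 330.9
```

View pics/w1.png

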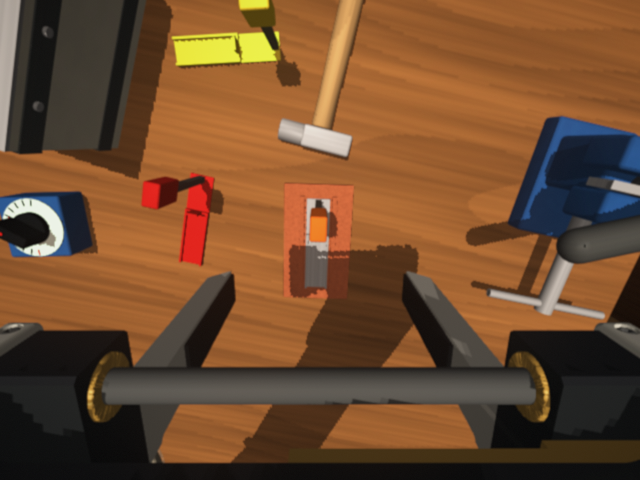

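Wrist picture 1: the orange-gripped boat (318,225) lies in the terracotta rest (284–353, 183–297); the red look-alike is at (195,220) and the yellow one at (235,45). I'll measure the rest by segmentation.

```bash
cat >> h.py <<'E'
def rectfit(c,mask,z):
    cs,_=cv2.findContours(mask.astype(np.uint8),cv2.RETR_EXTERNAL,cv2.CHAIN_APPROX_NONE)
    k=max(cs,key=cv2.contourArea)[:,0,:].astype(float)
    P=np.array([at_z(c,q,z)[:2] for q in k]).astype(np.float32)
    return cv2.minAreaRect(P),P
E
python3 - <<'E'
from h import *
im=cv2.imread('pics/w1.png');c=np.load('w1.npy',allow_pickle=True).item()
hsv=cv2.cvtColor(im,cv2.COLOR_BGR2HSV);h,s,v=[hsv[...,i].astype(int) for i in range(3)]
print('slab px',hsv[200,295],hsv[280,295],'wood',hsv[200,260],'orange',hsv[225,318], 'steel',hsv[215,308], hsv[245,312])
m=np.zeros(h.shape,bool);m[170:310,270:366]=True
lab=cv2.cvtColor(im,cv2.COLOR_BGR2HSV)
B,G,Rr=[im[...,i].astype(float) for i in range(3)]
# terracotta vs wood: G/R, B/G ratios
for p in [(200,295),(280,290),(280,340),(200,260),(290,275),(290,370),(250,365)]: print(p,im[p],np.round(G[p]/Rr[p],2),np.round(B[p]/G[p],2))
cv2.imwrite('pics/crop1.png',cv2.resize(im[170:310,260:380],None,fx=5,fy=4.2,interpolation=cv2.INTER_CUBIC)[:600])
E
```

```text
slab px [  9 179 209] [  9 180 105] wood [ 13 177 182] orange [ 14 211 238] steel [ 14  26 205] [ 14  33 178]
(200, 295) [ 62 106 209] 0.51 0.58
(280, 290) [ 34  59 122] 0.48 0.58
(280, 340) [ 31  52 107] 0.49 0.6
(200, 260) [ 56 112 182] 0.62 0.5
(290, 275) [ 50 100 164] 0.61 0.5
(290, 370) [23 44 72] 0.61 0.52
(250, 365) [ 34  66 111] 0.59 0.52
```

```bash
python3 - <<'E'
from h import *
im=cv2.imread('pics/w1.png');c=np.load('w1.npy',allow_pickle=True).item()
B,G,Rr=[im[...,i].astype(float)+1 for i in range(3)]
roi=np.zeros(B.shape,bool);roi[170:310,270:366]=True
m=(roi&(G/Rr<0.555)&(B/G>.53)).astype(np.uint8)
m=cv2.morphologyEx(m,cv2.MORPH_CLOSE,np.ones((25,25)));m=cv2.morphologyEx(m,cv2.MORPH_OPEN,np.ones((5,5)))
r,P=rectfit(c,m,8);print(r, cv2.boxPoints(r))
# finer: per-side line fits
ctr=np.array(r[0])
for ang in [r[2]%90]:
    a=np.radians(ang);
    for u,hf in [((np.cos(a),np.sin(a)),r[1][0]/2),((-np.sin(a),np.cos(a)),r[1][1]/2)]:
        for sg in (1,-1):
            n=sg*np.array(u);d=(P-ctr)@n;tt=(P-ctr)@np.array([-n[1],n[0]])
            oh=r[1][1]/2 if hf==r[1][0]/2 else r[1][0]/2
            k=(d>hf-6)&(abs(tt)<oh-10);L=np.polyfit(tt[k],d[k],1);print('side',np.round(n,2),'n',k.sum(),'off',L[1].round(1),'slope deg',np.degrees(np.arctan(L[0])).round(2))
o=(roi&(G/Rr>.5)&(B/G<.45)&(Rr>200));ys,xs=np.nonzero(o);print('orange',xs.min(),xs.max(),ys.min(),ys.max(),xs.mean(),ys.mean())
for px in [(xs.mean(),ys.mean())]: print(at_z(c,px,153),at_z(c,px,126))
E
```

```text
((471.8663635253906, -309.054931640625), (160.1391143798828, 90.187255859375), 9.851644515991211) [[ 385.2621  -278.32596]
 [ 400.69293 -367.18332]
 [ 558.47064 -339.7839 ]
 [ 543.0398  -250.92654]]
side [0.99 0.17] n 55 off 79.4 slope deg 0.14
side [-0.99 -0.17] n 50 off 79.4 slope deg 0.21
side [-0.17  0.99] n 101 off 44.5 slope deg 0.0
side [ 0.17 -0.99] n 100 off 44.2 slope deg -0.37
orange 310 325 218 240 317.52095808383234 228.874251497006
[ 527.40756943 -298.63998625  153.        ] [ 520.72536126 -299.99519189  126.        ]
```

Call:
jog_arm(
  motion=[
    [[-0.59,-0.08,0.28],[0,0.2,0]],
    [[-0.59,-0.08,0.28],[0,0.2,0]],
    [[-0.59,-0.08,0.28],[0,0.2,0]],
    [[-0.59,-0.08,0.28],[0,0.2,0]],
    [[-0.59,-0.08,0.28],[0,0.2,0]],
    [[-0.59,-0.08,0.28],[0,0.2,0]],
    [[-0.59,-0.08,0.28],[0,0.2,0]],
    [[-0.59,-0.08,0.28],[0,0.2,0]],
  ],
)

```text
time: 3.6
eef_pos: [599.1, 16.1, 340.2]
tcp_rot: [-0.472, 0.473, -0.526, 0.526]
wrist_force: [1.1, -0.7, -0.7]
finger_gap: 94.2
```

```bash
python3 -c "
from h import *
st()
im=bot.get_image('wrist');save(im,'w2')
c=bot.get_calibration('wrist');np.save('w2.npy',c)
go([480,280,260]);go([520,280,260],yaw=-6)"
```

```text
t 3.6 pos [599.1  16.1 340.2] yawz -6.14 ydown [-0.    -0.001 -1.   ] gap 94.2 F [ 1.1 -0.7 -0.7] j [ 0.11  0.24 -0.3   1.63  0.07  1.29 -1.88]
JOG [-0.4992, 0.1602, -0.2934] [0.0, 0.0, 0.0] dist 300.4
JOG [-0.5078, 0.1602, -0.2138] [0.0002, -0.0017, 0.0005] dist 286.9
```

View pics/w2.png

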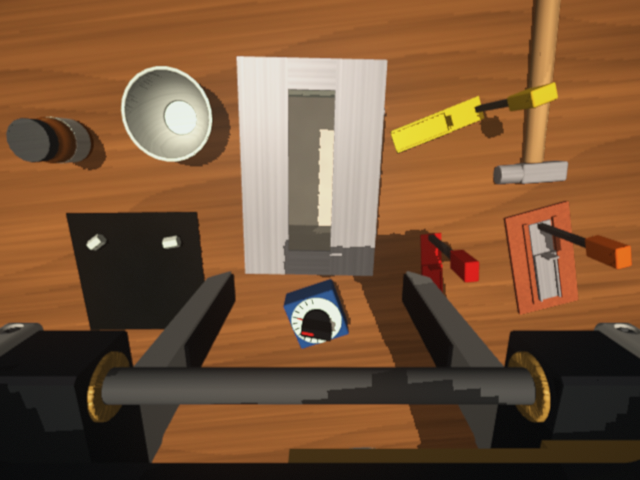

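Wrist picture 2: furnace plate corners (237,56),(387,60),(374,276),(245,274). The slot spans (288,90)–(336,250), the gauge is at (317,315) with the knob's red end near (308,334), and the two slugs are at (96,242) and (171,242).

```bash
python3 - <<'E'
from h import *
np.set_printoptions(precision=1,suppress=True)
c=np.load('w2.npy',allow_pickle=True).item()
F=[at_z(c,p,165)[:2] for p in [(237,56),(387,60),(374,276),(245,274)]];print('fur',*F,np.mean(F,0))
print([np.degrees(np.arctan2(*(a-b)[::-1])).round(1) for a,b in [(F[0],F[3]),(F[1],F[2]),(F[0],F[1])]],[np.linalg.norm(a-b).round(1) for a,b in [(F[0],F[3]),(F[1],F[2]),(F[0],F[1]),(F[3],F[2])]])
S=[at_z(c,p,165)[:2] for p in [(288,90),(336,90),(331,248),(288,250)]];print('slot',*S,np.mean(S,0),[np.linalg.norm(a-b).round(1) for a,b in [(S[0],S[3]),(S[1],S[2]),(S[0],S[1]),(S[3],S[2])]])
print('slugs',at_z(c,(96,242),10),at_z(c,(171,242),10))
M=[at_z(c,p,3)[:2] for p in [(68,213),(197,212),(205,328),(90,328)]];print('mat',*M)
G=[at_z(c,p,45)[:2] for p in [(285,298),(337,280),(348,323),(303,347)]];print('gauge',*G,np.mean(G,0))
im=cv2.imread('pics/w2.png')
a=cv2.resize(im[270:360,270:360],(390,390),interpolation=cv2.INTER_CUBIC);b=cv2.resize(im[200:290,60:210],(650,390),interpolation=cv2.INTER_CUBIC)
d=cv2.resize(im[50:290,230:395],(400,582),interpolation=cv2.INTER_CUBIC)
e=np.zeros((590,800,3),np.uint8);e[:582,:400]=d;e[:390,405:795]=a;e[395:590,405:730]=cv2.resize(b,(325,195));cv2.imwrite('pics/crop2.png',e)
E
```

```text
fur [756.4  69.3] [739.4 -59.1] [540.8 -35.1] [557.1  95.5] [648.4  17.7]
[np.float64(-7.5), np.float64(-6.9), np.float64(82.4)] [np.float64(201.0), np.float64(200.1), np.float64(129.4), np.float64(131.5)]
slot [724.8  29.1] [720.2 -13. ] [575.3   5.7] [577.9  48.6] [649.5  17.6] [np.float64(148.2), np.float64(146.1), np.float64(42.4), np.float64(43.0)]
slugs [572.6 344.8  10. ] [560.8 236.1  10. ]
mat [618.1 377.7] [599.4 192. ] [413.2 217.3] [433.  399.2]
gauge [470.7  77.2] [490.1   1.3] [421.6  -8.3] [389.3  61.2] [442.9  32.8]
```

View pics/crop2.png

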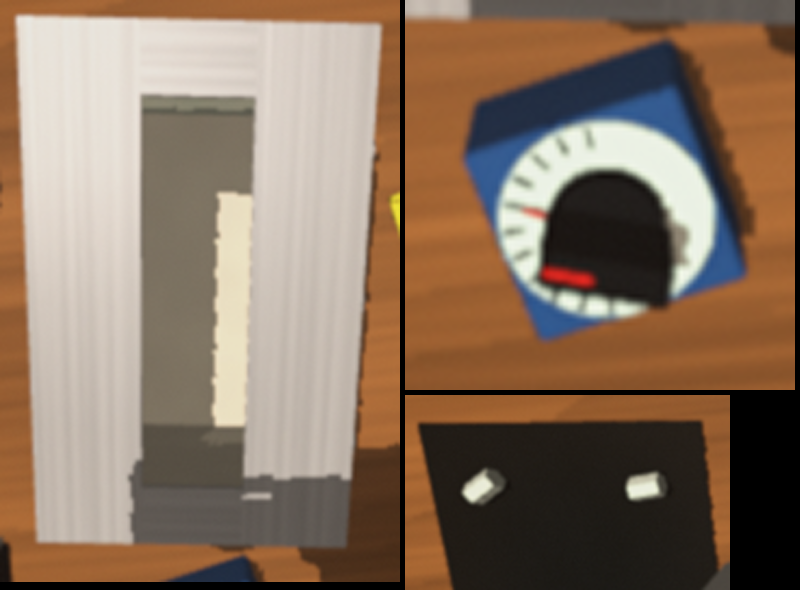

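The ticks run from image-bottom, via left, to top. So zero is at the bottom (gauge −x), hidden by the bar, and the pointer sits roughly 2 rad clockwise of it, at image-left. Next I move over the mat for a closer look.

```bash
python3 - <<'E'
from h import *
np.set_printoptions(precision=1,suppress=True)
c=np.load('w2.npy',allow_pickle=True).item()
f=lambda x,y:(270+(x-405)/390*90,270+y/390*90)
a=at_z(c,f(540,272),84)[:2];b=at_z(c,f(595,282),84)[:2];e1=at_z(c,f(538,287),84)[:2];e2=at_z(c,f(668,306),84)[:2]
ang=lambda v:np.degrees(np.arctan2(v[1],v[0])).round(1)
print('pointer dir',ang(a-b),'bar edge',ang(e1-e2),np.linalg.norm(e1-e2),a,b,(e1+e2)/2)
G=[at_z(c,p,45)[:2] for p in [f(465,155),f(675,85),f(745,272),f(540,340)]]
print('gauge',*G,np.mean(G,0),'zero dir',ang(G[2]-G[1]),ang(G[3]-G[0]),'tick',ang(at_z(c,f(535,212),48)[:2]-np.mean(G,0)))
p=[at_z(c,f(x,y),46)[:2] for x,y in [(497,218),(715,218),(606,120),(606,318)]];print('dial ctr',np.mean(p,0))
go([540,290,200])
A=cv2.imread('pics/scene0.png')[205:255,255:315];B=cv2.imread('pics/side0.png')[255:315,365:425]
cv2.imwrite('pics/crop3.png',np.hstack([cv2.resize(A,(390,390),interpolation=cv2.INTER_CUBIC),cv2.resize(B,(390,390),interpolation=cv2.INTER_CUBIC)]))
E
```

```text
pointer dir 72.2 bar edge 74.4 40.78897630072452 [436.2  56.4] [430.9  40. ] [425.6  38. ]
gauge [458.8  80.4] [476.3   9.2] [405.6  -7.7] [387.1  64.3] [432.   36.6] zero dir -166.6 -167.3 tick 77.1
dial ctr [430.9  36.7]
JOG [-0.5321, 0.2802, -0.1762] [0.0, 0.0, 0.0] dist 313.3
```

View pics/crop3.png

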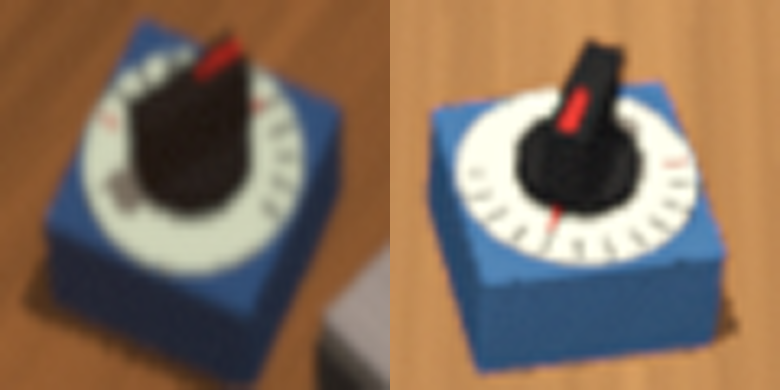

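Both views show the red zero tick on the gauge's −x side and the pointer about 119° clockwise of it. Now over the mat.

Call:
jog_arm(
  motion=[
    [[-0.53,0.28,-0.176],[0,0,0]],
    [[-0.53,0.28,-0.176],[0,0,0]],
    [[-0.53,0.28,-0.176],[0,0,0]],
    [[-0.53,0.28,-0.176],[0,0,0]],
    [[-0.53,0.28,-0.176],[0,0,0]],
    [[-0.53,0.28,-0.176],[0,0,0]],
    [[-0.53,0.28,-0.176],[0,0,0]],
    [[-0.53,0.28,-0.176],[0,0,0]],
  ],
)

```text
time: 4.65
eef_pos: [540.6, 289.5, 201.1]
tcp_rot: [-0.473, 0.472, -0.526, 0.526]
wrist_force: [0.3, 0.9, -0.4]
finger_gap: 94.2
```

```bash
cat >> h.py <<'E'
def mblobs(c,im,lo=90,z=17,n=4,box=None,r=70):
    # bright blobs on dark mat: returns world centroid, axis angle of mask in world
    hsv=cv2.cvtColor(im,cv2.COLOR_BGR2HSV);m=((hsv[...,2]>lo)&(hsv[...,1]<90)).astype(np.uint8)
    nl,lab,stt,cen=cv2.connectedComponentsWithStats(m);out=[]
    for i in range(1,nl):
        if not 80<stt[i,4]<3000: continue
        P=at_z(c,cen[i],z)
        if not(405<P[0]<625 and 185<P[1]<410): continue
        cs,_=cv2.findContours((lab==i).astype(np.uint8),cv2.RETR_EXTERNAL,cv2.CHAIN_APPROX_NONE)
        Q=np.array([at_z(c,q,z)[:2] for q in cs[0][:,0,:]]).astype(np.float32);rc=cv2.minAreaRect(Q)
        out.append((cen[i].round(1),P.round(1),stt[i,4],rc))
    return out
E
python3 -c "
from h import *
st()
im=bot.get_image('wrist');save(im,'w3');c=bot.get_calibration('wrist');np.save('w3.npy',c)
im=cv2.imread('pics/w3.png')
bl=mblobs(c,im)
cr=[]
for b in bl:
  print(b); x,y=b[0].astype(int);k=im[max(0,y-40):y+40,max(0,x-40):x+40]; cr.append(cv2.resize(k,(390,390),interpolation=cv2.INTER_CUBIC))
cv2.imwrite('pics/crop4.png',np.hstack(cr[:2]))"
```

```text
t 4.65 pos [540.6 289.5 201.1] yawz -6.14 ydown [ 0.001 -0.    -1.   ] gap 94.2 F [ 0.3  0.9 -0.4] j [-0.27  0.38 -0.42  1.76  0.18  1.04 -2.43]
(array([259.5, 197.5]), array([573.5, 344.1,  17. ]), np.int32(396), ((573.3245849609375, 344.37969970703125), (17.089881896972656, 23.22086524963379), 28.8804931640625))
(array([369.8, 197.1]), array([562.2, 236.3,  17. ]), np.int32(388), ((562.17724609375, 236.17735290527344), (17.161380767822266, 22.483224868774414), 3.6795003414154053))
```

View pics/crop4.png

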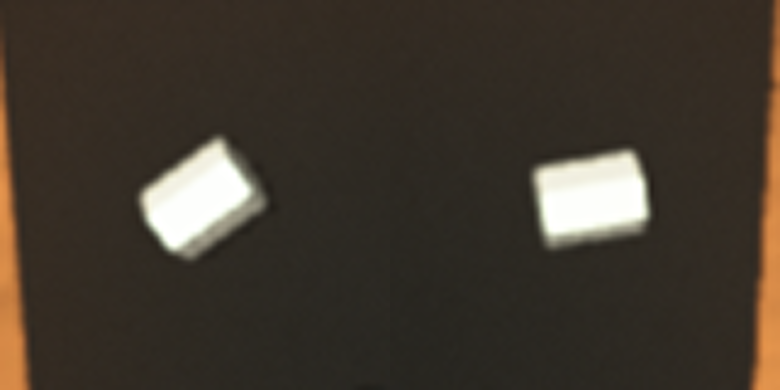

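The two slugs are at (562,236), axis 94°, and (573,344), axis 119°. I'll take the first one with the tips at z≈9.5, so that they also clear the trough walls later.

```bash
python3 -c "
from h import *
go([562,236.2,80],yaw=3.7);go([562,236.2,34.5],yaw=3.7)"
```

```text
JOG [0.102, 0.2424, 0.0538] [-0.0008, -0.1092, 0.0] dist 134.2
JOG [0.102, 0.3334, 0.0537] [-0.0008, -0.1092, 0.0] dist 176.4
```

Call:
jog_arm(
  motion=[
    [[0.102,0.24,0.054],[0,-0.109,0]],
    [[0.102,0.24,0.054],[0,-0.109,0]],
    [[0.102,0.24,0.054],[0,-0.109,0]],
    [[0.102,0.24,0.054],[0,-0.109,0]],
    [[0.102,0.3,0.054],[0,-0.109,0]],
    [[0.102,0.333,0.054],[0,-0.109,0]],
    [[0.102,0.333,0.054],[0,-0.109,0]],
    [[0.102,0.333,0.054],[0,-0.109,0]],
  ],
)

```text
time: 5.7
eef_pos: [561.5, 238.6, 35.2]
tcp_rot: [0.517, -0.516, 0.483, -0.483]
wrist_force: [1.2, 0.4, -0.1]
finger_gap: 94.0
```

Call:
jog_arm(
  motion=[
    [[0,0,0],[0,0,0]],
    [[0,0,0],[0,0,0]],
    [[0,0,0],[0,0,0]],
    [[0,0,0],[0,0,0]],
    [[0,0,0],[0,0,0]],
    [[0,0,0],[0,0,0]],
    [[0,0,0],[0,0,0]],
    [[0,0,0],[0,0,0]],
  ],
  hand=1,
  grip_force=15,
)

```text
time: 6.7
eef_pos: [561.0, 237.9, 34.0]
tcp_rot: [-0.516, 0.516, -0.483, 0.483]
wrist_force: [-0.2, 0.1, 0.4]
finger_gap: 19.9
```

```bash
python3 -c "
from h import *
st()
bx=np.array([527.5,-299.3]);u=np.array([np.cos(np.radians(9.85)),np.sin(np.radians(9.85))])
p1=bx-98*u;p2=bx-74*u;print(p1,p2)
go([*p1,110],yaw=9.85);go([562,236,110])"
```

```text
t 6.7 pos [561.  237.9  34. ] yawz 3.84 ydown [-0. -0. -1.] gap 19.9 F [-0.2  0.1  0.4] j [-0.21  0.58 -0.38  1.88  0.31  0.74 -2.27]
[ 430.94461923 -316.06479776] [ 454.59083493 -311.959133  ]
JOG [1.088, -0.152, -0.3337] [0.0, -0.0668, 0.0] dist 574.1
JOG [0.0039, -0.152, 0.0017] [0.0, 0.0, 0.0] dist 76.0
```

Call:
jog_arm(
  motion=[
    [[0,-0.12,0],[0,0,0]],
    [[0,-0.24,0],[0,0,0]],
    [[0,-0.36,0],[0,0,0]],
    [[0,-0.44,0],[0,0,0]],
    [[0.12,-0.44,-0.04],[0,0,0]],
    [[0.24,-0.44,-0.08],[0,0,0]],
    [[0.36,-0.44,-0.12],[0,0,0]],
    [[0.48,-0.44,-0.16],[0,0,0]],
    [[0.6,-0.44,-0.2],[0,-0.03,0]],
    [[0.72,-0.44,-0.24],[0,-0.067,0]],
  ],
)

```text
time: 7.95
eef_pos: [465.6, -126.8, 254.3]
tcp_rot: [0.542, -0.541, 0.454, -0.455]
wrist_force: [1.1, 0.3, -0.7]
finger_gap: 19.7
```

```bash
python3 -c "
from h import *
st()
go([431,-316,200],yaw=9.85);go([431,-316,90],yaw=9.85)"
```

```text
t 7.95 pos [ 465.6 -126.8  254.3] yawz 9.97 ydown [ 0.001 -0.    -1.   ] gap 19.7 F [ 1.1  0.3 -0.7] j [ 0.38  0.1  -0.26  1.98  0.03  1.06 -1.29]
JOG [0.3606, 0.1087, -0.1338] [-0.0005, 0.0013, 0.0002] dist 199.9
JOG [0.3606, 0.3287, -0.134] [-0.0005, 0.0013, 0.0002] dist 253.0
```

Call:
jog_arm(
  motion=[
    [[0.12,0.0,-0.045],[0,0,0]],
    [[0.24,0.0,-0.09],[0,0,0]],
    [[0.36,0.0,-0.134],[0,0,0]],
    [[0.36,0.1,-0.134],[0,0,0]],
    [[0.36,0.2,-0.134],[0,0,0]],
    [[0.36,0.2,-0.134],[0,0,0]],
    [[0.36,0.2,-0.134],[0,0,0]],
    [[0.36,0.2,-0.134],[0,0,0]],
  ],
)

```text
time: 8.95
eef_pos: [432.4, -314.2, 156.1]
tcp_rot: [0.541, -0.541, 0.454, -0.456]
wrist_force: [0.3, -0.1, 1.1]
finger_gap: 19.9
```

```bash
python3 -c "
from h import *
st()
im=bot.get_image('wrist');save(im,'w4');np.save('w4.npy',bot.get_calibration('wrist'))
im=bot.get_image('scene');save(im,'s4')
c=bot.get_calibration('wrist')
for x in (-54,-98,-118): print(x,proj(c,[527.5+x*.9853,-299.3+x*.171,10.5]))
print('slug',proj(c,[*bot.observe()['eef_pos'][:2],bot.observe()['eef_pos'][2]-24]))
go([430.9,-316.1,42.5],yaw=9.85)"
```

```text
t 8.95 pos [ 432.4 -314.2  156.1] yawz 9.88 ydown [ 0.003 -0.001 -1.   ] gap 19.9 F [ 0.3 -0.1  1.1] j [ 0.6   0.28 -0.11  1.99  0.04  0.87 -0.93]
-54 [319.35754437 186.5453216 ]
-98 [319.30956142 235.78398214]
-118 [319.28893842 256.94668751]
slug [317.14925693 290.08559172]
JOG [0.0031, 0.2261, -0.0034] [-0.0012, 0.0003, 0.001] dist 113.1
```

View pics/w4.png

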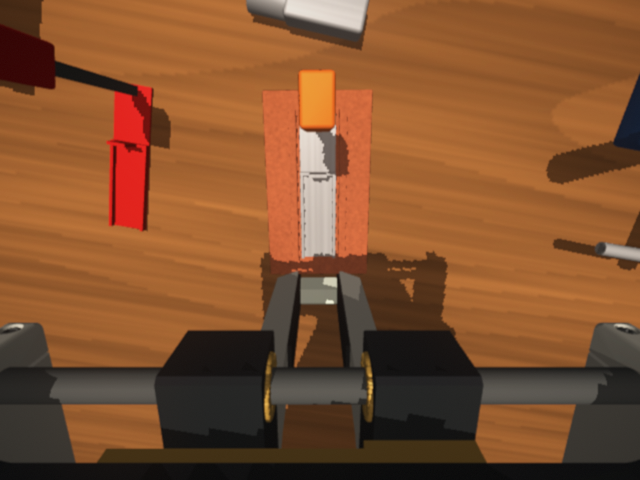

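The trough is centred at column 319 with its nose at row 256, as predicted. Lowering.

Call:
jog_arm(
  motion=[
    [[0.002,0.1,-0.003],[0,0,0]],
    [[0.002,0.18,-0.003],[0,0,0]],
    [[0.002,0.226,-0.003],[0,0,0]],
    [[0.002,0.226,-0.003],[0,0,0]],
    [[0.002,0.226,-0.003],[0,0,0]],
    [[0.002,0.226,-0.003],[0,0,0]],
  ],
)

```text
time: 9.8
eef_pos: [430.4, -315.2, 41.6]
tcp_rot: [0.541, -0.541, 0.455, -0.456]
wrist_force: [0.4, 1.1, -0.2]
finger_gap: 19.7
```

```bash
python3 -c "
from h import *
st();go([430.9,-316.1,42.0],yaw=9.85)"
```

```text
t 9.8 pos [ 430.4 -315.2   41.6] yawz 9.86 ydown [ 0.001 -0.    -1.   ] gap 19.7 F [ 0.4  1.1 -0.2] j [ 0.59  0.45 -0.1   2.06  0.07  0.63 -0.95]
JOG [0.0019, -0.0009, 0.0007] [-0.0005, 0.0002, 0.0004] dist 1.1
```

Release, rise, and start back to the mat for the second slug.

Call:
jog_arm(
  motion=[
    [[0.002,0,0],[0,0,0]],
    [[0.002,0,0],[0,0,0]],
    [[0.002,0,0],[0,0,0]],
    [[0.002,0,0],[0,0,0]],
    [[0.002,-0.1,0],[0,0,0]],
    [[0.002,-0.22,0],[0,0,0]],
    [[0.002,-0.22,0],[0,0,0]],
    [[0.002,-0.22,0],[0,0,0]],
  ],
  hand=-0.2,
)

```text
time: 10.8
eef_pos: [430.0, -315.9, 150.9]
tcp_rot: [0.541, -0.541, 0.455, -0.455]
wrist_force: [0.4, -0.3, -0.5]
finger_gap: 56.7
```

```bash
python3 -c "
from h import *
st()
im=bot.get_image('wrist');save(im,'w5');c=bot.get_calibration('wrist');np.save('w5.npy',c)
for x in (-54,-98,-118): print(x,proj(c,[527.5+x*.9853,-299.3+x*.171,20]))
cv2.imwrite('pics/crop5.png',cv2.resize(cv2.imread('pics/w5.png')[100:300,220:420],(600,600)))
s=bot.get_image('scene');save(s,'s5')
print([(np.round(r['location']),r['confidence']) for r in bot.recognise('scene','slug0')])
go([480,-100,280])
go([520,330,280],yaw=10)"
```

```text
t 10.8 pos [ 430.  -315.9  150.9] yawz 9.86 ydown [ 0. -0. -1.] gap 56.7 F [ 0.4 -0.3 -0.5] j [ 0.6   0.29 -0.11  1.99  0.04  0.86 -0.92]
-54 [318.37690284 185.1647831 ]
-98 [318.37282751 236.96793301]
-118 [318.37108204 259.15528522]
[(array([170., 356.]), 0.48), (array([414., 174.]), 0.43), (array([200., 363.]), 0.39)]
JOG [-0.4079, -0.2601, 0.1729] [0.0, 0.0, 0.0] dist 256.9
JOG [-1.2415, -0.2592, 0.3991] [0.001, -0.0014, -0.0009] dist 664.8
```

View pics/crop5.png

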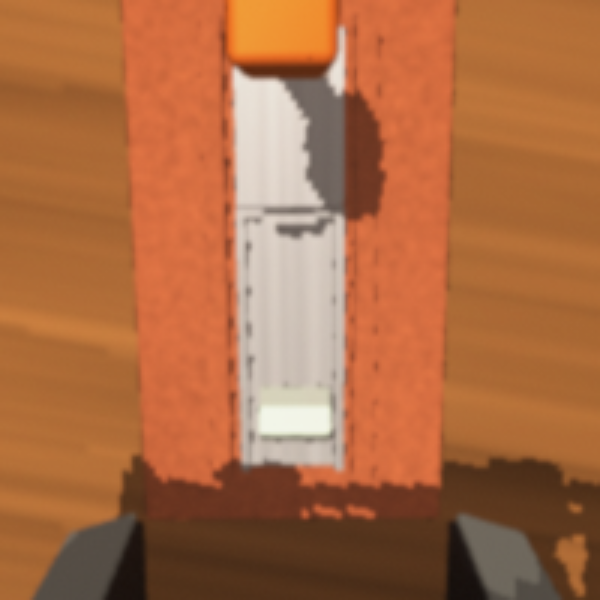

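The slug lies crosswise, centred near the nose end of the trough (crop (295,415)). Going back for the second.

Call:
jog_arm(
  motion=[
    [[0,-0.12,0],[0,0,0]],
    [[0,-0.24,0],[0,0,0]],
    [[-0.12,-0.26,0.04],[0,0,0]],
    [[-0.24,-0.26,0.08],[0,0,0]],
    [[-0.36,-0.26,0.12],[0,0,0]],
    [[-0.48,-0.26,0.16],[0,0,0]],
    [[-0.6,-0.26,0.2],[0,0,0]],
    [[-0.72,-0.26,0.24],[0,0,0]],
    [[-0.84,-0.26,0.28],[0,0,0]],
    [[-0.96,-0.26,0.32],[0,0,0]],
  ],
  hand=-1,
)

```text
time: 12.2
eef_pos: [504.4, 179.4, 280.1]
tcp_rot: [-0.541, 0.541, -0.456, 0.455]
wrist_force: [1.3, -1.5, 1.3]
finger_gap: 94.1
```

```bash
python3 -c "
from h import *
st();go([560,335,150],yaw=20)"
```

```text
t 12.2 pos [504.4 179.4 280.1] yawz 9.85 ydown [-0.001 -0.    -1.   ] gap 94.1 F [ 1.3 -1.5  1.3] j [ 0.    0.19 -0.53  1.83  0.11  1.15 -1.96]
JOG [-0.2875, 0.2599, 0.1632] [0.0009, -0.1128, -0.0001] dist 210.3
```

Call:
jog_arm(
  motion=[
    [[-0.12,0.1,0.08],[0,-0.06,0]],
    [[-0.24,0.18,0.13],[0,-0.113,0]],
    [[-0.288,0.26,0.163],[0,-0.113,0]],
    [[-0.288,0.26,0.163],[0,-0.113,0]],
    [[-0.288,0.26,0.163],[0,-0.113,0]],
    [[-0.288,0.26,0.163],[0,-0.113,0]],
  ],
)

```text
time: 12.95
eef_pos: [560.7, 332.4, 152.0]
tcp_rot: [0.579, -0.579, 0.405, -0.406]
wrist_force: [-0.4, -0.5, 0.6]
finger_gap: 94.3
```

```bash
python3 -c "
from h import *
st()
im=bot.get_image('wrist');save(im,'w6');c=bot.get_calibration('wrist')
for b in mblobs(c,cv2.imread('pics/w6.png')): print(b)
go([573,344.3,70],yaw=28.9);go([573,344.3,34.5],yaw=28.9)"
```

```text
t 12.95 pos [560.7 332.4 152. ] yawz 19.97 ydown [ 0.001 -0.    -1.   ] gap 94.3 F [-0.4 -0.5  0.6] j [-0.23  0.52 -0.54  1.7   0.31  1.01 -2.11]
(array([308.8, 217.6]), array([574.5, 345. ,  17. ]), np.int32(486), ((574.421630859375, 345.0104064941406), (16.838218688964844, 21.915029525756836), 28.77602195739746))
JOG [-0.0143, 0.165, 0.0307] [-0.001, -0.0994, 0.0004] dist 84.2
JOG [-0.0144, 0.236, 0.0306] [-0.001, -0.0994, 0.0004] dist 119.2
```

Call:
jog_arm(
  motion=[
    [[-0.014,0.1,0.032],[0,-0.05,0]],
    [[-0.014,0.165,0.032],[0,-0.1,0]],
    [[-0.014,0.165,0.032],[0,-0.1,0]],
    [[-0.014,0.235,0.032],[0,-0.1,0]],
    [[-0.014,0.235,0.032],[0,-0.1,0]],
    [[-0.014,0.235,0.032],[0,-0.1,0]],
  ],
)

```text
time: 13.75
eef_pos: [573.8, 345.9, 36.0]
tcp_rot: [0.61, -0.608, 0.359, -0.36]
wrist_force: [-0.5, 0.6, -0.2]
finger_gap: 94.0
```

Call:
jog_arm(
  motion=[
    [[0,0,0],[0,0,0]],
    [[0,0,0],[0,0,0]],
    [[0,0,0],[0,0,0]],
    [[0,0,0],[0,0,0]],
    [[0,0,0],[0,0,0]],
    [[0,0,0],[0,0,0]],
    [[0,0,0],[0,0,0]],
    [[0,0,0],[0,0,0]],
  ],
  hand=1,
  grip_force=15,
)

```text
time: 14.75
eef_pos: [572.8, 345.5, 33.5]
tcp_rot: [0.609, -0.609, 0.359, -0.359]
wrist_force: [0.6, -0.7, -0.6]
finger_gap: 19.7
```

```bash
python3 -c "
from h import *
st()
go([570,340,250]);go([505,0,250],yaw=9.85)"
```

```text
t 14.75 pos [572.8 345.5  33.5] yawz 29.03 ydown [ 0.  0. -1.] gap 19.7 F [ 0.6 -0.7 -0.6] j [-0.27  0.68 -0.51  1.73  0.43  0.84 -2.04]
JOG [0.0069, -0.433, -0.0104] [0.0, 0.0, 0.0] dist 216.6
JOG [0.5384, -0.433, -0.454] [-0.0, 0.2131, -0.0] dist 413.4
```

Call:
jog_arm(
  motion=[
    [[0,-0.12,0],[0,0,0]],
    [[0,-0.24,0],[0,0,0]],
    [[0,-0.36,0],[0,0,0]],
    [[0,-0.44,0],[0,0,0]],
    [[0.09,-0.44,-0.076],[0,0.035,0]],
    [[0.18,-0.44,-0.152],[0,0.07,0]],
    [[0.27,-0.44,-0.228],[0,0.105,0]],
    [[0.36,-0.44,-0.304],[0,0.14,0]],
    [[0.45,-0.44,-0.38],[0,0.175,0]],
    [[0.538,-0.44,-0.454],[0,0.213,0]],
  ],
)

```text
time: 16.0
eef_pos: [504.2, -1.7, 253.7]
tcp_rot: [0.541, -0.541, 0.456, -0.456]
wrist_force: [0.8, -0.9, -0.7]
finger_gap: 19.6
```

```bash
python3 -c "
from h import *
st()
go([454.6,-312,250],yaw=9.85);go([454.6,-312,120],yaw=9.85)"
```

```text
t 16.0 pos [504.2  -1.7 253.7] yawz 9.75 ydown [ 0.001 -0.    -1.   ] gap 19.6 F [ 0.8 -0.9 -0.7] j [ 0.3   0.15 -0.47  1.93  0.08  1.07 -1.6 ]
JOG [0.5948, 0.0075, -0.2029] [-0.0003, -0.0012, 0.0002] dist 314.2
JOG [0.5947, 0.2675, -0.203] [-0.0003, -0.0012, 0.0002] dist 341.5
```

Call:
jog_arm(
  motion=[
    [[0.12,0.005,-0.04],[0,0,0]],
    [[0.24,0.005,-0.08],[0,0,0]],
    [[0.36,0.005,-0.12],[0,0,0]],
    [[0.48,0.005,-0.16],[0,0,0]],
    [[0.595,0.005,-0.203],[0,0,0]],
    [[0.595,0.11,-0.203],[0,0,0]],
    [[0.595,0.22,-0.203],[0,0,0]],
    [[0.595,0.22,-0.203],[0,0,0]],
    [[0.595,0.22,-0.203],[0,0,0]],
    [[0.595,0.22,-0.203],[0,0,0]],
  ],
)

```text
time: 17.25
eef_pos: [457.1, -310.8, 145.8]
tcp_rot: [0.541, -0.541, 0.454, -0.456]
wrist_force: [-1.1, 0.5, -0.9]
finger_gap: 19.8
```

```bash
python3 -c "
from h import *
st();go([454.6,-312,41.7],yaw=9.85)"
```

```text
t 17.25 pos [ 457.1 -310.8  145.8] yawz 9.88 ydown [ 0.003 -0.002 -1.   ] gap 19.8 F [-1.1  0.5 -0.9] j [ 0.67  0.33 -0.23  1.95  0.1   0.86 -1.01]
JOG [0.0011, 0.2082, -0.0059] [-0.0016, 0.0003, 0.0014] dist 104.2
```

Call:
jog_arm(
  motion=[
    [[0.001,0.1,-0.003],[0,0,0]],
    [[0.001,0.17,-0.003],[0,0,0]],
    [[0.001,0.206,-0.003],[0,0,0]],
    [[0.001,0.206,-0.003],[0,0,0]],
    [[0.001,0.206,-0.003],[0,0,0]],
    [[0.001,0.206,-0.003],[0,0,0]],
  ],
)

```text
time: 18.0
eef_pos: [455.1, -311.4, 41.3]
tcp_rot: [0.541, -0.541, 0.455, -0.456]
wrist_force: [-0.5, 0.1, -0.2]
finger_gap: 20.1
```

```bash
python3 -c "
from h import *
st();go([454.6,-312,41.5],yaw=9.85)"
```

```text
t 18.0 pos [ 455.1 -311.4   41.3] yawz 9.87 ydown [ 0.001 -0.001 -1.   ] gap 20.1 F [-0.5  0.1 -0.2] j [ 0.65  0.48 -0.2   2.02  0.15  0.66 -1.05]
JOG [0.0011, -0.0003, -0.0011] [-0.0007, 0.0002, 0.0006] dist 0.8
```

Call:
jog_arm(
  motion=[
    [[0.001,0,0],[0,0,0]],
    [[0.001,0,0],[0,0,0]],
    [[0.001,0,0],[0,0,0]],
    [[0.001,0,0],[0,0,0]],
    [[0.001,-0.1,0],[0,0,0]],
    [[0.001,-0.22,0],[0,0,0]],
    [[0.001,-0.34,0],[0,0,0]],
    [[0.001,-0.34,0],[0,0,0]],
    [[0.001,-0.34,0],[0,0,0]],
  ],
  hand=-0.2,
)

```text
time: 19.12
eef_pos: [454.3, -311.4, 210.2]
tcp_rot: [-0.541, 0.541, -0.455, 0.455]
wrist_force: [0.2, -0.8, -0.5]
finger_gap: 56.0
```

```bash
python3 -c "
from h import *
st()
im=bot.get_image('wrist');save(im,'w7');c=bot.get_calibration('wrist')
a=cv2.resize(cv2.imread('pics/w7.png')[100:300,240:400],(480,600))
s=bot.get_image('scene');save(s,'s7');b=cv2.resize(cv2.imread('pics/s7.png')[130:230,325:445],(320,267))
e=np.zeros((600,800,3),np.uint8);e[:,:480]=a;e[:267,480:]=b
s=bot.get_image('side');save(s,'d7');e[280:530,480:]=cv2.resize(cv2.imread('pics/d7.png')[345:470,265:425],(320,250));cv2.imwrite('pics/crop7.png',e)
go([431.5,36.6,250],yaw=74)
"
```

```text
t 19.12 pos [ 454.3 -311.4  210.2] yawz 9.87 ydown [-0. -0. -1.] gap 56.0 F [ 0.2 -0.8 -0.5] j [ 0.69  0.26 -0.24  1.89  0.07  1.   -0.98]
JOG [-0.6931, -0.0808, 0.0748] [0.0004, -0.7125, -0.0015] dist 350.9
```

View pics/crop7.png

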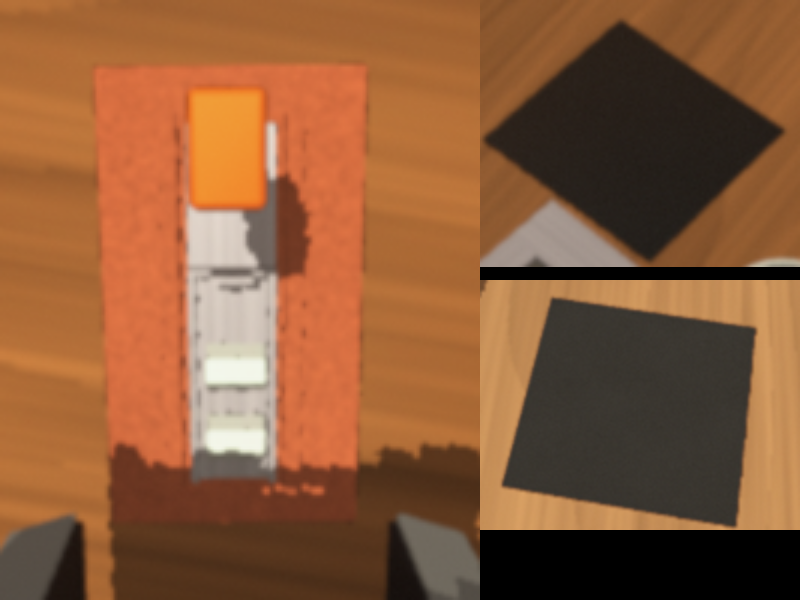

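Both slugs lie in the trough and the mat is empty. Before lifting the boat I'll go over the furnace, measure the slot more closely, and rehearse the 55° tip pose empty-handed to check that the arm can reach it.

```bash
python3 -c "
from h import *
go([583.5,26.2,300],yaw=-7.4)
"
```

```text
JOG [-0.6206, -0.1814, 0.3706] [0.0012, 0.1919, -0.0009] dist 372.6
```

Call:
jog_arm(
  motion=[
    [[-0.06,-0.12,0.05],[0,0,0]],
    [[-0.18,-0.181,0.11],[0,0.05,0]],
    [[-0.29,-0.181,0.17],[0,0.1,0]],
    [[-0.4,-0.181,0.24],[0,0.15,0]],
    [[-0.51,-0.181,0.3],[0,0.192,0]],
    [[-0.621,-0.181,0.371],[0,0.192,0]],
    [[-0.621,-0.181,0.371],[0,0.192,0]],
    [[-0.621,-0.181,0.371],[0,0.192,0]],
    [[-0.621,-0.181,0.371],[0,0.192,0]],
  ],
)

```text
time: 20.4
eef_pos: [583.8, 25.1, 300.1]
tcp_rot: [0.466, -0.467, 0.532, -0.531]
wrist_force: [0.3, 0.0, -0.7]
finger_gap: 56.6
```

```bash
python3 -c "
from h import *
st()
im=bot.get_image('wrist');c=bot.get_calibration('wrist');save(im,'w8');np.save('w8.npy',c)
C=np.array([649.5,17.6]);a=np.radians(-7.4);R=np.array([[np.cos(a),-np.sin(a)],[np.sin(a),np.cos(a)]])
im=cv2.imread('pics/w8.png')
for x,y in [(75,21),(75,-21),(-75,-21),(-75,21),(100,65),(100,-65),(-100,-65),(-100,65)]:
  p=proj(c,[*(C+R@[x,y]),165]);print(x,y,p.round(1));cv2.circle(im,tuple(p.round().astype(int).tolist()),2,(0,0,255),-1)
cv2.imwrite('pics/w8m.png',im)
go([583.5,26.2,206],yaw=-7.4,tilt=55)
"
```

```text
t 20.4 pos [583.8  25.1 300.1] yawz -7.46 ydown [-0.002 -0.    -1.   ] gap 56.6 F [ 0.3  0.  -0.7] j [ 0.21  0.25 -0.44  1.71  0.11  1.21 -1.96]
75 21 [288.1  57.5]
75 -21 [343.6  57.4]
-75 -21 [340.5 246.6]
-75 21 [292.6 246.7]
100 65 [227.7  20.2]
100 -65 [403.8  19.8]
-100 -65 [389.3 273.2]
-100 65 [244.  273.5]
JOG [-0.0028, 0.1888, -0.0008] [0.6117, -0.0008, 0.0008] dist 94.4
```

View pics/w8m.png

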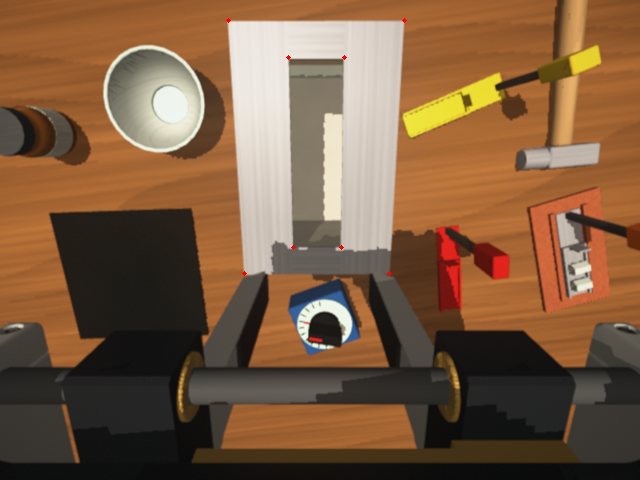

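The predicted corners (red dots) sit on the plate and slot corners to about 1 px, so furnace centre (649.5,17.6) and yaw −7.4° hold. Next the rehearsal.

Call:
jog_arm(
  motion=[
    [[0,0.03,0],[0.1,0,0]],
    [[0,0.06,0],[0.2,0,0]],
    [[0,0.09,0],[0.3,0,0]],
    [[0,0.12,0],[0.4,0,0]],
    [[0,0.15,0],[0.5,0,0]],
    [[0,0.188,0],[0.61,0,0]],
    [[0,0.188,0],[0.61,0,0]],
    [[0,0.188,0],[0.61,0,0]],
    [[0,0.188,0],[0.61,0,0]],
    [[0,0.188,0],[0.61,0,0]],
  ],
)

```text
time: 21.7
eef_pos: [548.4, 3.8, 250.3]
tcp_rot: [-0.62, 0.283, -0.293, 0.67]
wrist_force: [-0.9, 0.7, 1.6]
finger_gap: 56.4
```

```bash
python3 -c "
from h import *
st();print(bot.observe()['wrist_torque'])
go([583.5,26.2,206],yaw=-7.4,tilt=55);go([583.5,26.2,300],yaw=-7.4)"
```

```text
t 21.7 pos [548.4   3.8 250.3] yawz -3.13 ydown [ 0.666 -0.06  -0.744] gap 56.4 F [-0.9  0.7  1.6] j [ 0.81 -0.06 -1.01  2.35  0.93  0.19 -2.72]
[0.14314593 0.56513183 0.01762776]
JOG [-0.0511, 0.1101, -0.0088] [0.1449, 0.0332, -0.021] dist 60.8
JOG [-0.0478, -0.0298, 0.1167] [-0.466, 0.0399, -0.0033] dist 64.8
```

The arm runs into limits (j6 0.19, j7 −2.72) near 42° with this yaw. The half-turned grasp (yaw 172.6°) leaves j5 and j7 free, so I'll back out, turn half round and test that.

Call:
jog_arm(
  motion=[
    [[-0.01,-0.01,0.03],[-0.11,0.01,0]],
    [[-0.03,-0.02,0.06],[-0.22,0.02,0]],
    [[-0.045,-0.03,0.1],[-0.34,0.03,-0.003]],
    [[-0.048,-0.03,0.117],[-0.466,0.04,-0.003]],
    [[-0.048,-0.03,0.117],[-0.466,0.04,-0.003]],
    [[-0.048,-0.03,0.117],[-0.466,0.04,-0.003]],
    [[-0.048,-0.03,0.117],[-0.466,0.04,-0.003]],
    [[-0.048,-0.03,0.117],[-0.466,0.04,-0.003]],
  ],
)

```text
time: 22.7
eef_pos: [582.3, 26.7, 300.3]
tcp_rot: [-0.467, 0.467, -0.531, 0.532]
wrist_force: [0.4, 0.4, 0.5]
finger_gap: 56.5
```

Call:
jog_arm(
  motion=[
    [[0,0,0],[0,-0.11,0]],
    [[0,0,0],[0,-0.22,0]],
    [[0,0,0],[0,-0.33,0]],
    [[0,0,0],[0,-0.44,0]],
    [[0,0,0],[0,-0.55,0]],
    [[0,0,0],[0,-0.66,0]],
    [[0,0,0],[0,-0.77,0]],
    [[0,0,0],[0,-0.88,0]],
    [[0,0,0],[0,-0.99,0]],
    [[0,0,0],[0,-1,0]],
  ],
)

```text
time: 23.95
eef_pos: [582.6, 26.7, 300.2]
tcp_rot: [-0.705, 0.706, -0.045, 0.046]
wrist_force: [0.1, 0.3, 0.2]
finger_gap: 56.2
```

Call:
jog_arm(
  motion=[
    [[0,0,0],[0,-0.11,0]],
    [[0,0,0],[0,-0.22,0]],
    [[0,0,0],[0,-0.33,0]],
    [[0,0,0],[0,-0.44,0]],
    [[0,0,0],[0,-0.55,0]],
    [[0,0,0],[0,-0.66,0]],
    [[0,0,0],[0,-0.77,0]],
    [[0,0,0],[0,-0.88,0]],
    [[0,0,0],[0,-0.99,0]],
    [[0,0,0],[0,-1,0]],
  ],
)

```text
time: 25.2
eef_pos: [582.8, 26.9, 300.0]
tcp_rot: [-0.532, 0.532, 0.466, -0.466]
wrist_force: [-0.8, 0.1, 0.4]
finger_gap: 56.4
```

```bash
python3 -c "
from h import *
st()
go([617.8,21.7,226],yaw=172.6);go([617.8,21.7,226],yaw=172.6,tilt=-48)"
```

```text
t 25.2 pos [582.8  26.9 300. ] yawz 172.43 ydown [ 0. -0. -1.] gap 56.4 F [-0.8  0.1  0.4] j [ 0.75  0.46 -1.21  1.68  0.44  1.31  0.9 ]
JOG [-0.0009, 0.1481, -0.0707] [0.0001, -0.0019, -0.0002] dist 82.0
JOG [-0.0009, 0.1481, -0.0707] [-0.5333, -0.0016, -0.001] dist 82.0
```

Call:
jog_arm(
  motion=[
    [[0,0.05,-0.03],[-0.07,0,0]],
    [[0,0.1,-0.05],[-0.14,0,0]],
    [[0,0.148,-0.07],[-0.21,0,0]],
    [[0,0.148,-0.07],[-0.28,0,0]],
    [[0,0.148,-0.07],[-0.35,0,0]],
    [[0,0.148,-0.07],[-0.42,0,0]],
    [[0,0.148,-0.07],[-0.48,0,0]],
    [[0,0.148,-0.07],[-0.533,0,0]],
    [[0,0.148,-0.07],[-0.533,0,0]],
    [[0,0.148,-0.07],[-0.533,0,0]],
  ],
)

```text
time: 26.45
eef_pos: [617.0, 22.6, 225.5]
tcp_rot: [-0.271, 0.701, 0.616, -0.236]
wrist_force: [0.1, -0.7, 0.6]
finger_gap: 56.4
```

```bash
python3 -c "
from h import *
st()
go([617.8,21.7,226],yaw=172.6,tilt=-48)
go([640,19,300],yaw=172.6)"
```

```text
t 26.45 pos [617.   22.6 225.5] yawz 172.27 ydown [ 0.736 -0.095 -0.671] gap 56.4 F [ 0.1 -0.7  0.6] j [ 0.54  0.18 -0.91  2.32  1.79  0.47 -0.48]
JOG [-0.0015, 0.0007, -0.002] [-0.0013, -0.0024, 0.0004] dist 1.3
JOG [-0.0006, -0.0654, -0.1418] [0.532, -0.0022, 0.0014] dist 78.1
```

48° is reachable with the half-turned grasp. I'll dry-run the full tip path from the level pose to check tracking, since the slot leaves only 6 mm each side.

```bash
cat > tip.py <<'E'
from h import *
C=np.array([649.5,17.6]);a=np.radians(-7.4);R2=np.array([[np.cos(a),-np.sin(a)],[np.sin(a),np.cos(a)]])
L=124.
def tcp(xo,zo,th): t=np.radians(th);return np.array([xo-L*np.sin(t),zo+L*np.cos(t)])
def world(xo,zo,th): p=tcp(xo,zo,th);return np.array([*(C+R2@[p[0],0]),p[1]])
def O(): # furnace-frame origin of a boat held now
    s=bot.observe();R=Rn.from_quat(s['tcp_rot'],scalar_first=True).as_matrix();o=s['eef_pos']+R[:,1]*L
    n=R[:,2]*-118 if R[0,2]>0 else R[:,2]*118
    f=lambda p:np.r_[R2.T@(p[:2]-C),p[2]].round(1)
    print('O',f(o),'nose',f(o+n),'tilt',np.degrees(np.arccos(-R[2,1])).round(1))
E
python3 -c "
from tip import *
print(world(57,115,0));go(world(57,115,0),yaw=172.6)
p0=tcp(57,115,0)
for i in range(1,21):
    f=i/20;d=tcp(57+3*f,115+28*min(1,2*f),48*f)-p0
    print(i,np.round([-d[1]/500,-d[0]/500,-48*f/90],3).tolist())
"
```

```text
[706.02525626  10.258651   239.        ]
JOG [-0.001, 0.1152, -0.1406] [0.532, -0.0022, 0.0014] dist 90.9
1 [-0.005, 0.01, -0.027]
2 [-0.01, 0.02, -0.053]
3 [-0.015, 0.03, -0.08]
4 [-0.019, 0.04, -0.107]
5 [-0.023, 0.05, -0.133]
6 [-0.026, 0.06, -0.16]
7 [-0.029, 0.07, -0.187]
8 [-0.031, 0.079, -0.213]
9 [-0.033, 0.089, -0.24]
10 [-0.035, 0.098, -0.267]
11 [-0.03, 0.107, -0.293]
12 [-0.025, 0.116, -0.32]
13 [-0.02, 0.125, -0.347]
14 [-0.015, 0.133, -0.373]
15 [-0.009, 0.141, -0.4]
16 [-0.002, 0.149, -0.427]
17 [0.004, 0.157, -0.453]
18 [0.011, 0.164, -0.48]
19 [0.018, 0.171, -0.507]
20 [0.026, 0.178, -0.533]
```

Call:
jog_arm(
  motion=[
    [[0,-0.02,-0.03],[0.1,0,0]],
    [[0,-0.02,-0.06],[0.2,0,0]],
    [[0,0.02,-0.09],[0.3,0,0]],
    [[0,0.06,-0.12],[0.4,0,0]],
    [[0,0.115,-0.14],[0.532,0,0]],
    [[0,0.115,-0.14],[0.532,0,0]],
    [[0,0.115,-0.14],[0.532,0,0]],
    [[0,0.115,-0.14],[0.532,0,0]],
    [[0,0.115,-0.14],[0.532,0,0]],
  ],
)

```text
time: 27.58
eef_pos: [706.3, 11.8, 239.2]
tcp_rot: [-0.531, 0.531, 0.468, -0.466]
wrist_force: [-0.9, -0.6, 0.2]
finger_gap: 56.0
```

```bash
python3 -c "
from tip import *
st();O()"
```

```text
t 27.57 pos [706.3  11.8 239.2] yawz 172.6 ydown [ 0.003  0.002 -1.   ] gap 56.0 F [-0.9 -0.6  0.2] j [ 0.49  0.63 -0.91  1.47  0.5   1.29  0.96]
O [ 57.4   1.9 115.2] nose [-60.6   1.9 115. ] tilt 0.2
```

Call:
jog_arm(
  motion=[
    [[0,-0.01,0.02],[-0.053,0,0]],
    [[0,-0.019,0.04],[-0.107,0,0]],
    [[0,-0.026,0.06],[-0.16,0,0]],
    [[0,-0.031,0.079],[-0.213,0,0]],
    [[0,-0.035,0.098],[-0.267,0,0]],
  ],
)

```text
time: 28.2
eef_pos: [656.6, 17.7, 257.5]
tcp_rot: [-0.407, 0.631, 0.555, -0.358]
wrist_force: [0.9, 0.3, -0.0]
finger_gap: 56.0
```

```bash
python3 -c "
from tip import *
st();O()"
```

```text
t 28.2 pos [656.6  17.7 257.5] yawz 172.64 ydown [ 0.409 -0.052 -0.911] gap 56.0 F [ 0.9  0.3 -0. ] j [ 0.63  0.3  -0.96  1.91  0.62  0.74  0.78]
O [ 58.1   1.1 144.5] nose [-49.4   1.   95.8] tilt 24.4
```

```bash
cat >> tip.py <<'E'
def rel(poses):
    s=bot.observe();R0=Rn.from_quat(s['tcp_rot'],scalar_first=True).as_matrix()
    for xo,zo,th in poses:
        R=Rdown(172.6)@Rn.from_rotvec([-np.radians(th),0,0]).as_matrix()
        d=R0.T@(world(xo,zo,th)-s['eef_pos'])/500;r=Rn.from_matrix(R0.T@R).as_rotvec()/(np.pi/2);print([np.round(d,3).tolist(),np.round(r,3).tolist()])
E
python3 -c "
from tip import *
rel([(58.5,143,30),(59,143,36),(59.5,143,42),(60,143,48)])"
```

```text
[[-0.002, 0.004, 0.025], [-0.063, 0.0, 0.0]]
[[-0.002, 0.009, 0.05], [-0.129, 0.0, 0.0]]
[[-0.002, 0.016, 0.074], [-0.196, 0.0, 0.0]]
[[-0.002, 0.025, 0.097], [-0.263, 0.0, 0.0]]
```

Call:
jog_arm(
  motion=[
    [[-0.002,0.004,0.025],[-0.063,0,0]],
    [[-0.002,0.009,0.05],[-0.129,0,0]],
    [[-0.002,0.016,0.074],[-0.196,0,0]],
  ],
)

```text
time: 28.58
eef_pos: [629.8, 17.2, 237.8]
tcp_rot: [-0.317, 0.683, 0.595, -0.28]
wrist_force: [1.1, -0.8, 0.8]
finger_gap: 56.4
```

```bash
python3 -c "
from tip import *
st();O();rel([(59.5,143,48),(60,143,48)])"
```

```text
t 28.57 pos [629.8  17.2 237.8] yawz 172.58 ydown [ 0.636 -0.091 -0.767] gap 56.4 F [ 1.1 -0.8  0.8] j [ 0.47  0.16 -0.79  2.19  1.17  0.41  0.16]
O [ 60.1  -3.9 142.7] nose [-30.3  -3.9  66.9] tilt 39.9
[[0.006, 0.001, 0.035], [-0.09, 0.0, -0.005]]
[[0.006, 0.002, 0.035], [-0.09, 0.0, -0.005]]
```

Height and x track well. The few-mm lateral drift only appears once the boat is in the wide chamber, where the stem has 17 mm of room. Now to the boat.

```bash
python3 -c "
from tip import *
go([600,20,300],yaw=172.6)
"
```

```text
JOG [-0.0033, -0.1339, -0.034] [0.4437, -0.0019, -0.0048] dist 69.1
```

Call:
jog_arm(
  motion=[
    [[0,-0.06,-0.01],[0.1,0,0]],
    [[0,-0.1,-0.02],[0.2,0,0]],
    [[0,-0.134,-0.034],[0.3,0,0]],
    [[-0.003,-0.134,-0.034],[0.444,0,-0.005]],
    [[-0.003,-0.134,-0.034],[0.444,0,-0.005]],
    [[-0.003,-0.134,-0.034],[0.444,0,-0.005]],
    [[-0.003,-0.134,-0.034],[0.444,0,-0.005]],
  ],
)

```text
time: 29.45
eef_pos: [602.1, 20.6, 299.9]
tcp_rot: [0.532, -0.532, -0.466, 0.466]
wrist_force: [-0.7, -0.2, -0.1]
finger_gap: 56.2
```

```bash
python3 -c "
from tip import *
st();go([527.5,-299.3,240],yaw=189.85)
"
```

```text
t 29.45 pos [602.1  20.6 299.9] yawz 172.4 ydown [-0.001  0.001 -1.   ] gap 56.2 F [-0.7 -0.2 -0.1] j [ 0.56  0.38 -0.91  1.65  0.31  1.27  1.03]
JOG [-0.654, 0.1195, 0.0632] [-0.0004, -0.1939, 0.0004] dist 333.9
```

Call:
jog_arm(
  motion=[
    [[-0.11,0,0.01],[0,-0.05,0]],
    [[-0.22,0,0.02],[0,-0.1,0]],
    [[-0.33,0.03,0.03],[0,-0.15,0]],
    [[-0.44,0.06,0.04],[0,-0.194,0]],
    [[-0.55,0.09,0.05],[0,-0.194,0]],
    [[-0.654,0.12,0.063],[0,-0.194,0]],
    [[-0.654,0.12,0.063],[0,-0.194,0]],
    [[-0.654,0.12,0.063],[0,-0.194,0]],
    [[-0.654,0.12,0.063],[0,-0.194,0]],
  ],
  hand=-0.2,
)

```text
time: 30.58
eef_pos: [528.4, -298.4, 240.6]
tcp_rot: [0.455, -0.454, -0.541, 0.542]
wrist_force: [-0.6, -0.2, 0.2]
finger_gap: 56.4
```

```bash
python3 -c "
from tip import *
st();im=bot.get_image('wrist');save(im,'w9');c=bot.get_calibration('wrist');im=cv2.imread('pics/w9.png')
B,G,Rr=[im[...,i].astype(float)+1 for i in range(3)]
o=((G/Rr>.5)&(B/G<.45)&(Rr>200)).astype(np.uint8);n,l,s,ce=cv2.connectedComponentsWithStats(o)
for i in range(1,n):
  if s[i,4]>200: print(s[i],ce[i],at_z(c,ce[i],153))
for X in [(0,0,153),(-12,8,153),(12,8,153),(12,-8,153),(-12,-8,153),(-118,15,10.5),(-118,-15,10.5)]:
  a=np.radians(9.85);p=proj(c,[527.5+X[0]*np.cos(a)-X[1]*np.sin(a),-299.3+X[0]*np.sin(a)+X[1]*np.cos(a),X[2]]);print(X,p.round(1));cv2.circle(im,tuple(p.round().astype(int).tolist()),1,(255,0,0),-1)
cv2.imwrite('pics/w9m.png',im[60:360,120:520])
go([527.5,-299.3,132],yaw=189.85)
"
```

```text
t 30.57 pos [ 528.4 -298.4  240.6] yawz -170.06 ydown [-0.002 -0.    -1.   ] gap 56.4 F [-0.6 -0.2  0.2] j [ 1.07  0.43 -0.87  1.71  0.35  1.17  1.85]
[311 236  21  29 549] [320.58834244 250.82695811] [ 528.15781359 -297.54772314  153.        ]
[364 338  22  23 340] [374.92941176 348.77941176] [ 601.34704678 -240.66265941  153.        ]
[372 433  26  16 362] [384.56353591 440.8038674 ] [ 688.88620026 -212.82104283  153.        ]
(0, 0, 153) [318.4 249.6]
(-12, 8, 153) [329.5 233.8]
(12, 8, 153) [329.2 265. ]
(12, -8, 153) [307.6 265. ]
(-12, -8, 153) [307.3 233.7]
(-118, 15, 10.5) [332.8  99.8]
(-118, -15, 10.5) [303.9  99.7]
JOG [-0.0012, 0.217, 0.0016] [-0.0014, 0.0009, 0.0003] dist 108.5
```

View pics/w9m.png

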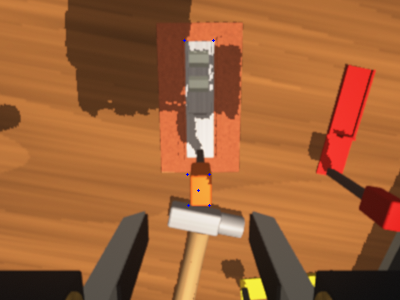

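The grip is where predicted, to about 1–2 mm. It shows at crop (201,190) with the dots 1–2 px left of it, and the orange grip plus slugs confirm the right boat. Descending and gripping firmly.

Call:
jog_arm(
  motion=[
    [[-0.002,0.1,0.002],[-0.001,0.001,0]],
    [[-0.002,0.18,0.002],[-0.001,0.001,0]],
    [[-0.002,0.217,0.002],[-0.001,0.001,0]],
    [[-0.002,0.217,0.002],[-0.001,0.001,0]],
    [[-0.002,0.217,0.002],[-0.001,0.001,0]],
    [[-0.002,0.217,0.002],[-0.001,0.001,0]],
  ],
)

```text
time: 31.38
eef_pos: [527.4, -301.3, 132.5]
tcp_rot: [-0.456, 0.456, 0.541, -0.54]
wrist_force: [-0.3, -0.3, 0.1]
finger_gap: 56.3
```

```bash
python3 -c "
from tip import *
st();go([527.6,-298.6,132],yaw=189.85)"
```

```text
t 31.38 pos [ 527.4 -301.3  132.5] yawz -170.29 ydown [-0.     0.001 -1.   ] gap 56.3 F [-0.3 -0.3  0.1] j [ 1.02  0.54 -0.8   1.81  0.46  0.99  1.77]
JOG [0.0053, 0.001, -0.0013] [-0.0002, -0.0016, 0.0004] dist 2.8
```

Call:
jog_arm(
  motion=[
    [[0.005,0.001,0],[0,-0.001,0]],
    [[0.005,0.001,0],[0,-0.001,0]],
    [[0.005,0.001,0],[0,-0.001,0]],
    [[0.005,0.001,0],[0,-0.001,0]],
    [[0.005,0.001,0],[0,-0.001,0]],
    [[0.005,0.001,0],[0,-0.001,0]],
    [[0.005,0.001,0],[0,-0.001,0]],
    [[0.005,0.001,0],[0,-0.001,0]],
  ],
  hand=1,
  grip_force=55,
)

```text
time: 32.38
eef_pos: [526.3, -298.6, 130.6]
tcp_rot: [-0.456, 0.454, 0.541, -0.541]
wrist_force: [-0.1, 0.0, -1.4]
finger_gap: 15.5
```

```bash
python3 -c "
from tip import *
st();go([527.6,-298.6,132],yaw=189.85)"
```

```text
t 32.38 pos [ 526.3 -298.6  130.6] yawz -170.19 ydown [-0.002  0.002 -1.   ] gap 15.5 F [-0.1  0.  -1.4] j [ 1.02  0.54 -0.8   1.82  0.46  0.98  1.76]
JOG [-0.0005, -0.0029, -0.0026] [-0.0011, -0.0005, 0.0013] dist 2.0
```

Call:
jog_arm(
  motion=[
    [[0,-0.01,0],[0,0,0]],
    [[0,-0.03,0],[0,0,0]],
    [[0,-0.06,0],[0,0,0]],
    [[0,-0.1,0],[0,0,0]],
    [[0,-0.15,0],[0,0,0]],
    [[0,-0.2,0],[0,0,0]],
    [[0,-0.25,0],[0,0,0]],
    [[0,-0.3,0],[0,0,0]],
    [[0,-0.34,0],[0,0,0]],
    [[0,-0.38,0],[0,0,0]],
  ],
)

```text
time: 33.62
eef_pos: [526.6, -298.9, 322.1]
tcp_rot: [0.456, -0.455, -0.541, 0.541]
wrist_force: [-0.6, -0.2, -3.3]
finger_gap: 15.6
```

```bash
sed -i 's/^L=.*/L=122.6/' tip.py; python3 -c "
from tip import *
st();im=bot.get_image('scene');save(im,'s10');w=bot.get_image('side');save(w,'d10')
x=bot.get_image('wrist');save(x,'w10')
e=np.hstack([cv2.resize(cv2.imread('pics/s10.png')[240:440,120:320],(400,400)),cv2.resize(cv2.imread('pics/d10.png')[60:260,250:450],(400,400))]);cv2.imwrite('pics/crop10.png',e)
print(world(57,190,0));go(world(57,190,0),yaw=172.6)"
```

```text
t 33.62 pos [ 526.6 -298.9  322.1] yawz -170.19 ydown [-0.002  0.001 -1.   ] gap 15.6 F [-0.6 -0.2 -3.3] j [ 1.1   0.37 -0.89  1.61  0.29  1.31  1.9 ]
[706.02525626  10.258651   312.6       ]
JOG [0.5486, 0.018, -0.4582] [-0.0005, 0.1911, 0.0005] dist 357.5
```

View pics/crop10.png

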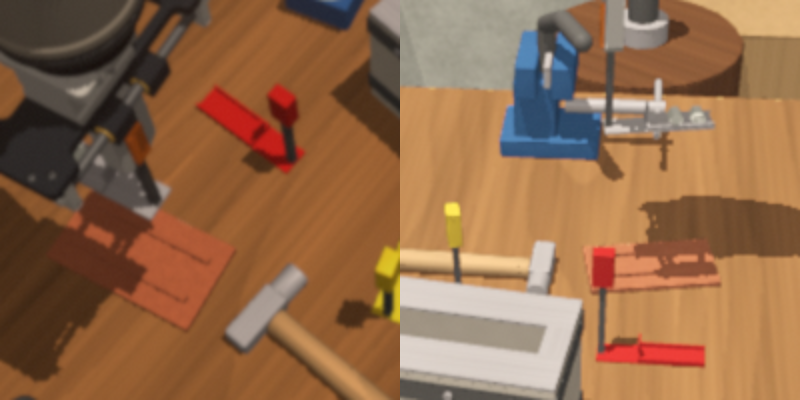

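The boat is up, level, with both slugs aboard. Carrying it over the slot.

Call:
jog_arm(
  motion=[
    [[0.03,0,-0.02],[0,0.01,0]],
    [[0.08,0,-0.06],[0,0.03,0]],
    [[0.15,0.0,-0.11],[0,0.05,0]],
    [[0.22,0.0,-0.17],[0,0.08,0]],
    [[0.3,0.0,-0.24],[0,0.11,0]],
    [[0.38,0.0,-0.31],[0,0.14,0]],
    [[0.45,0.0,-0.37],[0,0.165,0]],
    [[0.51,0.0,-0.42],[0,0.185,0]],
    [[0.54,0.0,-0.448],[0,0.191,0]],
    [[0.5486,0.0,-0.458],[0,0.191,0]],
  ],
)

```text
time: 35.02
eef_pos: [705.6, 11.8, 319.4]
tcp_rot: [0.532, -0.529, -0.467, 0.468]
wrist_force: [0.2, -0.6, -3.4]
finger_gap: 15.6
```

Call:
jog_arm(
  motion=[
    [[0,0,0],[0,0,0]],
    [[0,0,0],[0,0,0]],
  ],
)

```text
time: 35.28
eef_pos: [705.3, 9.0, 320.6]
tcp_rot: [0.532, -0.531, -0.466, 0.467]
wrist_force: [0.5, 0.4, -2.9]
finger_gap: 15.6
```

```bash
python3 -c "
from tip import *
st();O();im=bot.get_image('wrist');save(im,'w11');c=bot.get_calibration('wrist');im=cv2.imread('pics/w11.png')
s=bot.observe();R=Rn.from_quat(s['tcp_rot'],scalar_first=True).as_matrix()
for X in [(-118,15,2.5),(-118,-15,2.5),(-44,15,7.5),(-44,-15,7.5)]:
  q=s['eef_pos']+R@np.array([-X[1],L-X[2],-X[0]]);p=proj(c,q);print(p.round(1));cv2.circle(im,tuple(p.round().astype(int).tolist()),1,(255,0,0),-1)
for x,y in [(75,21),(75,-21),(-75,-21),(-75,21)]:
  p=proj(c,[*(C+R2@[x,y]),165]);cv2.circle(im,tuple(p.round().astype(int).tolist()),1,(0,0,255),-1)
cv2.imwrite('pics/w11m.png',cv2.resize(im[20:270,200:440],(576,600),interpolation=cv2.INTER_CUBIC))
go(world(57,190,0),yaw=172.6)"
```

```text
t 35.27 pos [705.3   9.  320.6] yawz 172.54 ydown [-0.002  0.001 -1.   ] gap 15.6 F [ 0.5  0.4 -2.9] j [ 0.44  0.54 -0.84  1.37  0.4   1.4   1.04]
O [ 56.2  -1.3 198. ] nose [-61.8  -1.2 198.3] tilt 0.1
[298.   83.2]
[339.   83.2]
[299.1 185.6]
[337.8 185.6]
JOG [0.0027, 0.0163, -0.001] [-0.0014, -0.0007, 0.0005] dist 8.3
```

View pics/w11m.png

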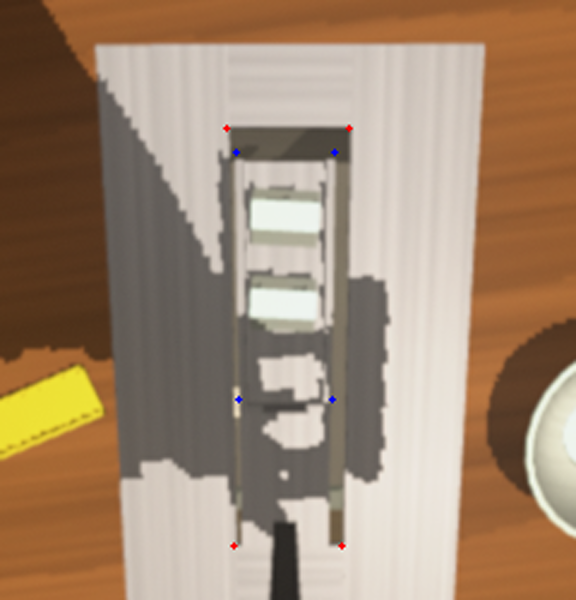

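Boat and slot agree with the prediction (blue is boat, red is slot); the boat is about 1 mm off centre. I'll correct that and lower to just above the plate, then check again.

Call:
jog_arm(
  motion=[
    [[0.001,0.01,0],[0,0,0]],
    [[0.003,0.025,0],[-0.001,0,0]],
    [[0.003,0.04,0],[-0.001,0,0]],
    [[0.003,0.048,0],[-0.001,0,0]],
    [[0.003,0.048,0],[-0.001,0,0]],
    [[0.003,0.048,0],[-0.001,0,0]],
    [[0.003,0.048,0],[-0.001,0,0]],
  ],
)

```text
time: 36.2
eef_pos: [705.9, 12.0, 297.1]
tcp_rot: [0.532, -0.531, -0.467, 0.466]
wrist_force: [-0.8, -0.8, -2.0]
finger_gap: 15.7
```

```bash
python3 -c "
from tip import *
st();O();go(world(56.5,115,0),yaw=172.6)"
```

```text
t 36.2 pos [705.9  12.  297.1] yawz 172.62 ydown [-0.     0.001 -1.   ] gap 15.7 F [-0.8 -0.8 -2. ] j [ 0.44  0.56 -0.84  1.41  0.41  1.36  1.03]
O [ 56.6   1.8 174.5] nose [-61.4   1.8 174.5] tilt 0.1
JOG [-0.0035, 0.1189, 0.0002] [-0.0001, 0.0002, 0.0009] dist 59.5
```

Call:
jog_arm(
  motion=[
    [[-0.0015,0.012,0],[0,0,0]],
    [[-0.0015,0.025,0],[0,0,0]],
    [[-0.0015,0.04,0],[0,0,0]],
    [[-0.0015,0.055,0],[0,0,0]],
    [[-0.0015,0.07,0],[0,0,0]],
    [[-0.0015,0.085,0],[0,0,0]],
    [[-0.0015,0.1,0],[0,0,0]],
    [[-0.0015,0.112,0],[0,0,0]],
    [[-0.0015,0.118,0],[0,0,0]],
    [[-0.0015,0.118,0],[0,0,0]],
  ],
)

```text
time: 37.45
eef_pos: [705.6, 11.2, 237.7]
tcp_rot: [0.532, -0.531, -0.467, 0.467]
wrist_force: [0.6, 0.4, -2.7]
finger_gap: 15.6
```

Call:
jog_arm(
  motion=[
    [[0,0,0],[0,0,0]],
    [[0,0,0],[0,0,0]],
    [[0,0,0],[0,0,0]],
  ],
)

```text
time: 37.83
eef_pos: [705.7, 11.2, 237.9]
tcp_rot: [0.532, -0.531, -0.467, 0.466]
wrist_force: [-0.3, -0.4, -2.4]
finger_gap: 15.6
```

```bash
python3 -c "
from tip import *
st();O();rel([(57+3*f,115+28*min(1,2*f),48*f) for f in np.arange(1,13)/20])"
```

```text
t 37.83 pos [705.7  11.2 237.9] yawz 172.61 ydown [-0.     0.001 -1.   ] gap 15.6 F [-0.3 -0.4 -2.4] j [ 0.44  0.6  -0.82  1.48  0.44  1.26  1.01]
O [ 56.5   1.1 115.3] nose [-61.5   1.  115.4] tilt 0.1
[[-0.002, -0.005, 0.009], [-0.027, 0.0, 0.001]]
[[-0.002, -0.01, 0.019], [-0.054, 0.0, 0.001]]
[[-0.002, -0.014, 0.029], [-0.08, 0.0, 0.001]]
[[-0.002, -0.018, 0.039], [-0.107, 0.0, 0.001]]
[[-0.002, -0.022, 0.049], [-0.134, 0.0, 0.001]]
[[-0.002, -0.025, 0.058], [-0.16, -0.0, 0.001]]
[[-0.002, -0.028, 0.068], [-0.187, -0.0, 0.001]]
[[-0.002, -0.03, 0.077], [-0.214, -0.0, 0.001]]
[[-0.002, -0.032, 0.087], [-0.24, -0.0, 0.001]]
[[-0.002, -0.034, 0.096], [-0.267, -0.0, 0.001]]
[[-0.002, -0.03, 0.105], [-0.294, -0.0, 0.001]]
[[-0.002, -0.025, 0.114], [-0.32, -0.0, 0.001]]
```

The boat is below the plate, level, with no contact force. First half of the tip now.

Call:
jog_arm(
  motion=[
    [[-0.002,-0.005,0.009],[-0.027,0,0]],
    [[-0.002,-0.01,0.019],[-0.054,0,0]],
    [[-0.002,-0.014,0.029],[-0.08,0,0]],
    [[-0.002,-0.018,0.039],[-0.107,0,0]],
    [[-0.002,-0.022,0.049],[-0.134,0,0]],
    [[-0.002,-0.025,0.058],[-0.16,0,0]],
    [[-0.002,-0.028,0.068],[-0.187,0,0]],
    [[-0.002,-0.03,0.077],[-0.214,0,0]],
    [[-0.002,-0.032,0.087],[-0.24,0,0]],
    [[-0.002,-0.034,0.096],[-0.267,0,0]],
  ],
)

```text
time: 39.08
eef_pos: [657.6, 16.5, 255.0]
tcp_rot: [-0.409, 0.63, 0.554, -0.359]
wrist_force: [0.2, -0.4, -2.8]
finger_gap: 15.8
```

```bash
python3 -c "
from tip import *
st();O();rel([(58.5+1.5*f/10,143,24+24*f/10) for f in range(1,11)]+[(60,143,50)])"
```

```text
t 39.08 pos [657.6  16.5 255. ] yawz 172.59 ydown [ 0.405 -0.051 -0.913] gap 15.8 F [ 0.2 -0.4 -2.8] j [ 0.54  0.28 -0.85  1.91  0.56  0.71  0.82]
O [5.820e+01 1.000e-01 1.431e+02] nose [-49.6   0.1  94.9] tilt 24.1
[[0.0, 0.001, 0.009], [-0.026, -0.0, 0.001]]
[[0.0, 0.001, 0.019], [-0.053, -0.0, 0.001]]
[[0.0, 0.003, 0.029], [-0.079, -0.0, 0.001]]
[[0.0, 0.004, 0.039], [-0.106, -0.0, 0.001]]
[[0.0, 0.006, 0.049], [-0.133, -0.0, 0.001]]
[[0.0, 0.009, 0.059], [-0.159, -0.0, 0.001]]
[[0.0, 0.012, 0.068], [-0.186, -0.0, 0.001]]
[[0.0, 0.015, 0.078], [-0.213, -0.0, 0.001]]
[[0.0, 0.019, 0.087], [-0.239, -0.0, 0.001]]
[[0.0, 0.023, 0.096], [-0.266, -0.0, 0.001]]
[[0.0, 0.026, 0.104], [-0.288, -0.0, 0.001]]
```

Call:
jog_arm(
  motion=[
    [[0,0.001,0.009],[-0.026,0,0]],
    [[0,0.001,0.019],[-0.053,0,0]],
    [[0,0.003,0.029],[-0.079,0,0]],
    [[0,0.004,0.039],[-0.106,0,0]],
    [[0,0.006,0.049],[-0.133,0,0]],
    [[0,0.009,0.059],[-0.159,0,0]],
    [[0,0.012,0.068],[-0.186,0,0]],
    [[0,0.015,0.078],[-0.213,0,0]],
    [[0,0.019,0.087],[-0.239,0,0]],
    [[0,0.023,0.096],[-0.266,0,0]],
  ],
)

```text
time: 40.33
eef_pos: [619.0, 22.0, 225.2]
tcp_rot: [-0.269, 0.701, 0.617, -0.236]
wrist_force: [0.9, -0.6, -3.4]
finger_gap: 15.8
```

Call:
jog_arm(
  motion=[
    [[0,0,0],[0,0,0]],
    [[0,0,0],[0,0,0]],
    [[0,0,0],[0,0,0]],
    [[0,0,0],[0,0,0]],
    [[0,0,0],[0,0,0]],
    [[0,0,0],[0,0,0]],
  ],
)

```text
time: 41.08
eef_pos: [619.1, 21.4, 224.8]
tcp_rot: [-0.27, 0.701, 0.616, -0.236]
wrist_force: [0.1, -0.3, -2.2]
finger_gap: 15.8
```

```bash
python3 -c "
from tip import *
st();O()
a=bot.get_image('scene');save(a,'s12');b=bot.get_image('side');save(b,'d12')
e=np.hstack([cv2.resize(cv2.imread('pics/s12.png')[200:350,290:440],(400,400)),cv2.resize(cv2.imread('pics/d12.png')[190:310,215:355],(400,343))[:343].copy() if 0 else cv2.resize(cv2.imread('pics/d12.png')[180:320,215:355],(400,400))]);cv2.imwrite('pics/crop12.png',e)
rel([(60-1.5*f/10,143,48-24*f/10) for f in range(1,11)])"
```

```text
t 41.08 pos [619.1  21.4 224.8] yawz 172.52 ydown [ 0.736 -0.095 -0.67 ] gap 15.8 F [ 0.1 -0.3 -2.2] j [ 0.3   0.15 -0.65  2.33  1.81  0.42 -0.53]
O [ 60.4  -0.  142.6] nose [-18.7   0.1  55.1] tilt 47.9
[[0.0, -0.001, -0.01], [0.026, -0.001, 0.001]]
[[0.0, -0.001, -0.02], [0.053, -0.001, 0.001]]
[[0.0, 0.0, -0.03], [0.079, -0.001, 0.001]]
[[0.0, 0.002, -0.04], [0.106, -0.001, 0.001]]
[[0.0, 0.003, -0.05], [0.133, -0.001, 0.001]]
[[0.0, 0.005, -0.059], [0.159, -0.0, 0.001]]
[[0.0, 0.008, -0.069], [0.186, -0.0, 0.001]]
[[0.0, 0.011, -0.079], [0.213, -0.0, 0.001]]
[[0.0, 0.014, -0.088], [0.239, -0.0, 0.001]]
[[0.0, 0.018, -0.097], [0.266, -0.0, 0.001]]
```

48° held for 0.75 s. Returning along the same path.

Call:
jog_arm(
  motion=[
    [[0,-0.001,-0.01],[0.026,0,0]],
    [[0,-0.001,-0.02],[0.053,0,0]],
    [[0,0,-0.03],[0.079,0,0]],
    [[0,0.002,-0.04],[0.106,0,0]],
    [[0,0.003,-0.05],[0.133,0,0]],
    [[0,0.005,-0.059],[0.159,0,0]],
    [[0,0.008,-0.069],[0.186,0,0]],
    [[0,0.011,-0.079],[0.213,0,0]],
    [[0,0.014,-0.088],[0.239,0,0]],
    [[0,0.018,-0.097],[0.266,0,0.001]],
  ],
)

```text
time: 42.42
eef_pos: [657.8, 16.2, 254.8]
tcp_rot: [-0.41, 0.63, 0.553, -0.36]
wrist_force: [-0.8, 1.0, -2.9]
finger_gap: 15.8
```

```bash
python3 -c "
from tip import *
st();O();rel([(58.5-1.5*f/10,143-28*f/10,24-24*f/10) for f in range(1,11)])"
```

```text
t 42.42 pos [657.8  16.2 254.8] yawz 172.56 ydown [ 0.402 -0.053 -0.914] gap 15.8 F [-0.8  1.  -2.9] j [ 0.46  0.26 -0.75  1.91  0.51  0.7   0.86]
O [ 58.1  -0.4 142.7] nose [-49.8  -0.3  94.9] tilt 23.9
[[0.001, 0.005, -0.008], [0.025, -0.0, -0.0]]
[[0.001, 0.011, -0.016], [0.052, -0.0, -0.0]]
[[0.001, 0.017, -0.024], [0.079, -0.0, -0.0]]
[[0.001, 0.023, -0.031], [0.105, -0.0, -0.0]]
[[0.001, 0.03, -0.039], [0.132, -0.0, -0.0]]
[[0.001, 0.037, -0.046], [0.159, -0.0, -0.0]]
[[0.001, 0.045, -0.054], [0.185, -0.0, -0.0]]
[[0.001, 0.053, -0.061], [0.212, -0.0, -0.0]]
[[0.001, 0.062, -0.068], [0.239, -0.0, -0.0]]
[[0.001, 0.071, -0.075], [0.265, -0.0, -0.0]]
```

Call:
jog_arm(
  motion=[
    [[0.001,0.005,-0.008],[0.025,0,0]],
    [[0.001,0.011,-0.016],[0.052,0,0]],
    [[0.001,0.017,-0.024],[0.079,0,0]],
    [[0.001,0.023,-0.031],[0.105,0,0]],
    [[0.001,0.03,-0.039],[0.132,0,0]],
    [[0.001,0.037,-0.046],[0.159,0,0]],
    [[0.001,0.045,-0.054],[0.185,0,0]],
    [[0.001,0.053,-0.061],[0.212,0,0]],
    [[0.001,0.062,-0.068],[0.239,0,0]],
    [[0.001,0.071,-0.075],[0.265,0,0]],
  ],
)

```text
time: 43.68
eef_pos: [706.4, 10.3, 237.3]
tcp_rot: [-0.531, 0.532, 0.467, -0.466]
wrist_force: [-0.0, 0.2, -2.8]
finger_gap: 15.5
```

Call:
jog_arm(
  motion=[
    [[0,0,0],[0,0,0]],
    [[0,0,0],[0,0,0]],
  ],
)

```text
time: 43.92
eef_pos: [706.0, 10.8, 237.5]
tcp_rot: [-0.531, 0.532, 0.467, -0.466]
wrist_force: [0.1, 0.5, -1.4]
finger_gap: 15.6
```

```bash
python3 -c "
from tip import *
st();O();go(world(57,200,0),yaw=172.6)
im=bot.get_image('wrist');save(im,'w13')"
```

```text
t 43.92 pos [706.   10.8 237.5] yawz 172.58 ydown [ 0.003 -0.    -1.   ] gap 15.6 F [ 0.1  0.5 -1.4] j [ 0.39  0.57 -0.74  1.48  0.4   1.24  1.04]
O [ 57.3   0.5 114.9] nose [-60.7   0.5 114.6] tilt 0.2
JOG [-0.001, -0.1702, -0.0007] [0.0019, -0.0002, 0.0001] dist 85.1
```

Call:
jog_arm(
  motion=[
    [[0,-0.012,0],[0.002,0,0]],
    [[0,-0.03,0],[0.002,0,0]],
    [[0,-0.05,0],[0.002,0,0]],
    [[0,-0.07,0],[0.002,0,0]],
    [[0,-0.09,0],[0.002,0,0]],
    [[0,-0.11,0],[0.002,0,0]],
    [[0,-0.13,0],[0.002,0,0]],
    [[0,-0.15,0],[0.002,0,0]],
    [[0,-0.165,0],[0.002,0,0]],
    [[0,-0.17,0],[0.002,0,0]],
  ],
)

```text
time: 45.22
eef_pos: [706.2, 10.7, 323.2]
tcp_rot: [0.531, -0.531, -0.467, 0.466]
wrist_force: [-0.5, -0.5, -2.2]
finger_gap: 15.7
```

```bash
python3 -c "
from tip import *
st();O();im=bot.get_image('wrist');save(im,'w14');im=cv2.imread('pics/w14.png')
e=np.hstack([cv2.resize(im[20:270,200:440],(400,417)),cv2.resize(cv2.imread('pics/w13.png')[20:270,200:440],(400,417))]);cv2.imwrite('pics/crop14.png',e)
hsv=cv2.cvtColor(im,cv2.COLOR_BGR2HSV)
go([526.3,-298.6,322],yaw=189.81)"
```

```text
t 45.23 pos [706.2  10.7 323.2] yawz 172.56 ydown [-0.  0. -1.] gap 15.7 F [-0.5 -0.5 -2.2] j [ 0.39  0.52 -0.76  1.37  0.35  1.39  1.08]
O [ 57.1   0.5 200.6] nose [-60.9   0.5 200.6] tilt 0.0
JOG [-0.6599, 0.0022, 0.2766] [-0.0001, -0.1916, 0.0001] dist 357.7
```

View pics/crop14.png

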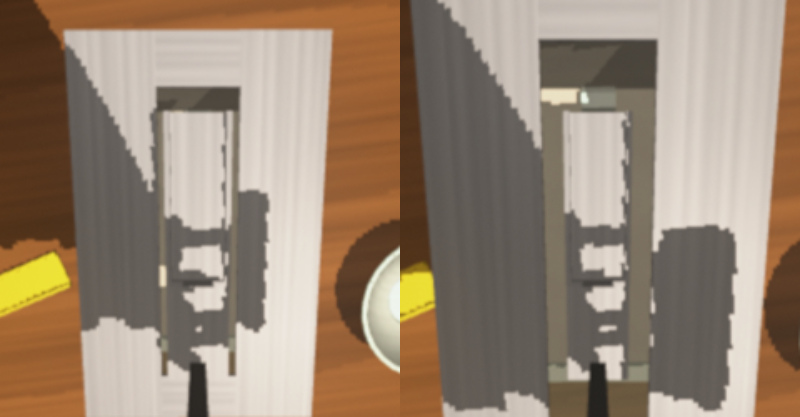

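The boat is empty and out of the furnace, and a slug shows on the furnace floor in the right half at (598,97). Carrying the boat back to its rest.

Call:
jog_arm(
  motion=[
    [[-0.04,0,0.015],[0,-0.01,0]],
    [[-0.1,0,0.04],[0,-0.03,0]],
    [[-0.19,0,0.08],[0,-0.06,0]],
    [[-0.29,0,0.12],[0,-0.09,0]],
    [[-0.39,0,0.16],[0,-0.12,0]],
    [[-0.49,0,0.2],[0,-0.15,0]],
    [[-0.58,0,0.24],[0,-0.18,0]],
    [[-0.64,0.002,0.27],[0,-0.1916,0]],
    [[-0.66,0.002,0.2766],[0,-0.1916,0]],
    [[-0.66,0.002,0.2766],[0,-0.1916,0]],
  ],
)

```text
time: 46.52
eef_pos: [526.1, -298.8, 321.5]
tcp_rot: [0.456, -0.455, -0.541, 0.541]
wrist_force: [0.2, 0.5, -2.0]
finger_gap: 15.7
```

Call:
jog_arm(
  motion=[
    [[0,0,0],[0,0,0]],
    [[0,0.08,0],[0,0,0]],
    [[0,0.16,0],[0,0,0]],
    [[0,0.24,0],[0,0,0]],
    [[0,0.3,0],[0,0,0]],
    [[0,0.3,0],[0,0,0]],
    [[0,0.3,0],[0,0,0]],
  ],
)

```text
time: 47.4
eef_pos: [527.2, -298.1, 173.0]
tcp_rot: [-0.455, 0.455, 0.541, -0.541]
wrist_force: [-0.2, -0.1, -2.1]
finger_gap: 15.5
```

```bash
python3 -c "
from tip import *
st();go([526.3,-298.6,131],yaw=189.81)"
```

```text
t 47.4 pos [ 527.2 -298.1  173. ] yawz -170.14 ydown [ 0.001 -0.    -1.   ] gap 15.5 F [-0.2 -0.1 -2.1] j [ 0.98  0.47 -0.74  1.79  0.36  1.03  1.84]
JOG [-0.0006, 0.0839, 0.002] [0.0005, 0.0006, -0.0001] dist 42.0
```

Call:
jog_arm(
  motion=[
    [[0,0.03,0.001],[0,0,0]],
    [[0,0.055,0.001],[0,0,0]],
    [[0,0.072,0.001],[0,0,0]],
    [[0,0.08,0.001],[0,0,0]],
    [[0,0.083,0.001],[0,0,0]],
    [[0,0.083,0.001],[0,0,0]],
    [[0,0.083,0.001],[0,0,0]],
  ],
)

```text
time: 48.28
eef_pos: [525.7, -298.7, 130.5]
tcp_rot: [0.456, -0.455, -0.541, 0.541]
wrist_force: [-2.0, 0.9, 5.1]
finger_gap: 16.0
```

```bash
python3 -c "
from tip import *
st();go([526.3,-298.6,131],yaw=189.81)"
```

```text
t 48.27 pos [ 525.7 -298.7  130.5] yawz -170.19 ydown [-0.  0. -1.] gap 16.0 F [-2.   0.9  5.1] j [ 0.96  0.51 -0.71  1.82  0.4   0.96  1.81]
JOG [-0.0, -0.001, -0.0012] [-0.0002, 0.0, 0.0001] dist 0.8
```

Seated (5 N upward). Release, rise, look.

Call:
jog_arm(
  motion=[
    [[0,0,0],[0,0,0]],
    [[0,0,0],[0,0,0]],
    [[0,0,0],[0,0,0]],
    [[0,0,0],[0,0,0]],
    [[0,-0.05,0],[0,0,0]],
    [[0,-0.15,0],[0,0,0]],
    [[0,-0.27,0],[0,0,0]],
    [[0,-0.36,0],[0,0,0]],
    [[0,-0.36,0],[0,0,0]],
  ],
  hand=-0.2,
)

```text
time: 49.4
eef_pos: [527.1, -299.1, 313.7]
tcp_rot: [-0.454, 0.457, 0.541, -0.541]
wrist_force: [-0.7, 0.5, -0.7]
finger_gap: 56.2
```

```bash
python3 -c "
from tip import *
st();im=bot.get_image('wrist');save(im,'w15')
go([431.5,36.6,300],yaw=74)"
```

```text
t 49.4 pos [ 527.1 -299.1  313.7] yawz -170.2 ydown [ 0.004 -0.003 -1.   ] gap 56.2 F [-0.7  0.5 -0.7] j [ 1.03  0.34 -0.79  1.63  0.25  1.27  1.94]
JOG [0.6936, 0.0216, 0.0724] [0.0015, 1.2866, 0.0001] dist 348.9
```

Call:
jog_arm(
  motion=[
    [[0.07,0.02,0],[0,0.1,0]],
    [[0.14,0.02,0],[0,0.2,0]],
    [[0.22,0.02,0.01],[0,0.3,0]],
    [[0.3,0.02,0.02],[0,0.4,0]],
    [[0.38,0.02,0.03],[0,0.5,0]],
    [[0.46,0.02,0.04],[0,0.6,0]],
    [[0.54,0.02,0.05],[0,0.7,0]],
    [[0.6,0.02,0.06],[0,0.8,0]],
    [[0.66,0.02,0.07],[0,0.9,0]],
    [[0.694,0.022,0.072],[0,1,0]],
  ],
)

```text
time: 50.7
eef_pos: [430.0, 38.0, 298.2]
tcp_rot: [0.705, -0.705, -0.058, 0.06]
wrist_force: [0.6, -0.1, -0.3]
finger_gap: 56.5
```

```bash
python3 -c "
from tip import *
st()
go([431.5,36.6,200],yaw=74)"
```

```text
t 50.7 pos [430.   38.  298.2] yawz 99.57 ydown [-0.002 -0.    -1.   ] gap 56.5 F [ 0.6 -0.1 -0.3] j [ 0.67 -0.   -0.88  1.99 -0.    1.16 -0.04]
JOG [0.0028, 0.1965, -0.0034] [0.0001, 0.2841, -0.0012] dist 98.3
```

Call:
jog_arm(
  motion=[
    [[0.003,0.06,-0.003],[0,0.1,0]],
    [[0.003,0.12,-0.003],[0,0.2,0]],
    [[0.003,0.176,-0.003],[0,0.284,0]],
    [[0.003,0.176,-0.003],[0,0.284,0]],
    [[0.003,0.176,-0.003],[0,0.284,0]],
    [[0.003,0.176,-0.003],[0,0.284,0]],
  ],
)

```text
time: 51.45
eef_pos: [433.2, 35.8, 212.1]
tcp_rot: [0.701, -0.701, 0.096, -0.097]
wrist_force: [0.0, -0.1, -0.7]
finger_gap: 56.5
```

```bash
python3 -c "
from tip import *
st();im=bot.get_image('wrist');c=bot.get_calibration('wrist');save(im,'w16');np.save('w16.npy',c);im=cv2.imread('pics/w16.png')
G=np.array([431.5,36.6]);u=np.array([np.cos(np.radians(74)),np.sin(np.radians(74))]);v=np.array([-u[1],u[0]])
for a,b in [(21,7),(21,-7),(-21,7),(-21,-7),(0,0)]:
  p=proj(c,[*(G+a*u+b*v),84]);print(p.round(1));cv2.circle(im,tuple(p.round().astype(int).tolist()),1,(255,0,255),-1)
cv2.imwrite('pics/w16m.png',cv2.resize(im[150:330,220:420],(660,594),interpolation=cv2.INTER_CUBIC))
b=cv2.imread('pics/w15.png');
go([431.5,36.6,82],yaw=74)"
```

```text
t 51.45 pos [433.2  35.8 212.1] yawz 74.34 ydown [ 0.001 -0.    -1.   ] gap 56.5 F [ 0.  -0.1 -0.7] j [ 0.61  0.12 -0.88  2.1   0.11  0.97 -0.6 ]
[305.8 212.8]
[322.7 212.9]
[306.  260.6]
[322.2 260.7]
[314.2 237.2]
JOG [-0.004, 0.2601, 0.0006] [-0.0001, 0.0035, 0.0005] dist 130.1
```

View pics/w16m.png

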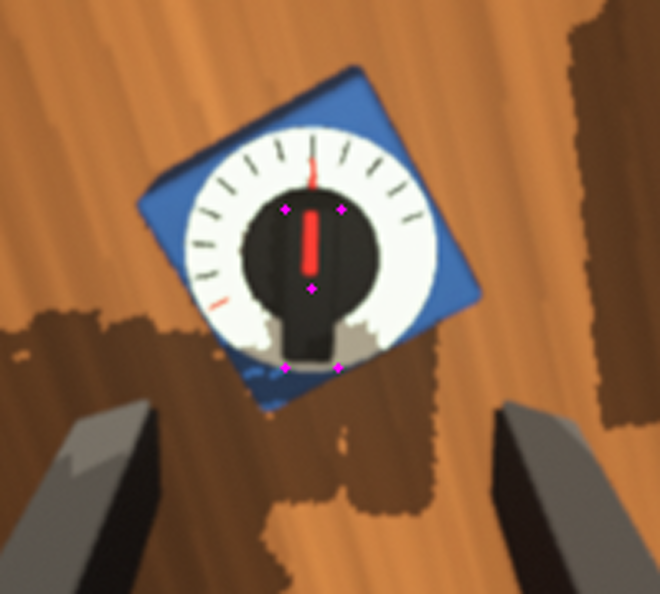

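The zero tick is at (218,303), about 120° anticlockwise of the pointer; the predicted bar corners fit to about 2 mm. Descending, pinching and turning.

Call:
jog_arm(
  motion=[
    [[-0.003,0.1,0.002],[0,0.003,0]],
    [[-0.003,0.2,0.002],[0,0.003,0]],
    [[-0.003,0.26,0.002],[0,0.003,0]],
    [[-0.003,0.26,0.002],[0,0.003,0]],
    [[-0.003,0.26,0.002],[0,0.003,0]],
    [[-0.003,0.26,0.002],[0,0.003,0]],
  ],
)

```text
time: 52.25
eef_pos: [432.5, 37.1, 82.7]
tcp_rot: [0.7, -0.7, 0.098, -0.099]
wrist_force: [0.2, 0.8, -0.3]
finger_gap: 56.4
```

Call:
jog_arm(
  motion=[
    [[0,0,0],[0,0,0]],
    [[0,0,0],[0,0,0]],
    [[0,0,0],[0,0,0]],
    [[0,0,0],[0,0,0]],
    [[0,0,0],[0,0,0]],
    [[0,0,0],[0,0,0]],
    [[0,0,0],[0,0,0]],
  ],
  hand=1,
  grip_force=20,
)

```text
time: 53.12
eef_pos: [429.8, 37.4, 81.0]
tcp_rot: [-0.7, 0.701, -0.1, 0.097]
wrist_force: [-13.1, 2.7, 13.5]
finger_gap: 13.8
```

```bash
python3 -c "
from tip import *
st()"
```

```text
t 53.12 pos [429.8  37.4  81. ] yawz 74.0 ydown [-0.004 -0.    -1.   ] gap 13.8 F [-13.1   2.7  13.5] j [ 0.46  0.35 -0.8   2.22  0.38  0.71 -0.88]
```

Call:
jog_arm(
  motion=[
    [[-0.003,-0.001,0],[0,-0.05,0]],
    [[-0.003,-0.001,0],[0,-0.15,0]],
    [[-0.003,-0.001,0],[0,-0.25,0]],
    [[-0.003,-0.001,0],[0,-0.35,0]],
    [[-0.003,-0.001,0],[0,-0.45,0]],
    [[-0.003,-0.001,0],[0,-0.55,0]],
    [[-0.003,-0.001,0],[0,-0.65,0]],
    [[-0.003,-0.001,0],[0,-0.75,0]],
    [[-0.003,-0.001,0],[0,-0.85,0]],
    [[-0.003,-0.001,0],[0,-0.95,0]],
  ],
)

```text
time: 54.38
eef_pos: [429.4, 37.4, 81.2]
tcp_rot: [0.581, -0.58, -0.404, 0.405]
wrist_force: [-0.5, 2.0, -13.9]
finger_gap: 13.8
```

```bash
python3 -c "
from tip import *
st();print(bot.observe()['wrist_torque'])"
```

```text
t 54.38 pos [429.4  37.4  81.2] yawz 159.77 ydown [-0.002  0.    -1.   ] gap 13.8 F [ -0.5   2.  -13.9] j [ 0.73  0.48 -1.13  2.22  0.61  0.81  0.41]
[ 0.24100641 -0.21340653 -0.02407496]
```

Call:
jog_arm(
  motion=[
    [[0,0,0],[0,-0.08,0]],
    [[0,0,0],[0,-0.16,0]],
    [[0,0,0],[0,-0.24,0]],
    [[0,0,0],[0,-0.31,0]],
    [[0,0,0],[0,-0.36,0]],
    [[0,0,0],[0,-0.39,0]],
    [[0,0,0],[0,-0.39,0]],
    [[0,0,0],[0,-0.39,0]],
  ],
)

```text
time: 55.38
eef_pos: [429.4, 37.4, 81.3]
tcp_rot: [0.433, -0.432, -0.559, 0.559]
wrist_force: [-0.1, 0.2, -18.0]
finger_gap: 14.0
```

```bash
python3 -c "
from tip import *
st();print(bot.observe()['wrist_torque'])"
```

```text
t 55.38 pos [429.4  37.4  81.3] yawz -165.5 ydown [-0.002  0.    -1.   ] gap 14.0 F [ -0.1   0.2 -18. ] j [ 0.77  0.51 -1.19  2.21  0.65  0.84  0.98]
[ 0.2390081  -0.09757514 -0.25671623]
```

The torque has risen to −0.26 N·m at yaw 194.5°, about at the stop. A bit further to confirm.

Call:
jog_arm(
  motion=[
    [[0,0,0],[0,-0.03,0]],
    [[0,0,0],[0,-0.05,0]],
    [[0,0,0],[0,-0.05,0]],
  ],
)

```text
time: 55.75
eef_pos: [429.6, 37.4, 81.4]
tcp_rot: [0.411, -0.41, -0.576, 0.576]
wrist_force: [-3.1, 1.1, -20.3]
finger_gap: 14.9
```

```bash
python3 -c "
from tip import *
st();print(bot.observe()['wrist_torque'])"
```

```text
t 55.75 pos [429.6  37.4  81.4] yawz -160.96 ydown [-0.002  0.    -1.   ] gap 14.9 F [ -3.1   1.1 -20.3] j [ 0.77  0.51 -1.19  2.21  0.66  0.84  1.05]
[ 0.22456622  0.29926379 -0.43671033]
```

The fingers are being wedged open (gap 14.9), so the knob is on its stop. Release straight, rise and verify.

Call:
jog_arm(
  motion=[
    [[0,0,0],[0,0,0]],
    [[0,0,0],[0,0,0]],
    [[0,0,0],[0,0,0]],
    [[0,0,0],[0,0,0]],
    [[0,-0.05,0],[0,0,0]],
    [[0,-0.15,0],[0,0,0]],
    [[0,-0.27,0],[0,0,0]],
    [[0,-0.36,0],[0,0,0]],
    [[0,-0.36,0],[0,0,0]],
    [[0,-0.36,0],[0,0,0]],
  ],
  hand=-0.2,
)

```text
time: 57.0
eef_pos: [429.9, 37.2, 261.3]
tcp_rot: [0.41, -0.41, -0.576, 0.576]
wrist_force: [0.5, -0.1, 0.4]
finger_gap: 56.4
```

```bash
python3 -c "
from tip import *
st();im=bot.get_image('wrist');save(im,'w17');c=bot.get_calibration('wrist');im=cv2.imread('pics/w17.png')
p=proj(c,[430,37.2,60]).astype(int);print(p)
e=np.zeros((600,800,3),np.uint8)
x,y=p;k=im[max(0,y-60):y+60,max(0,x-60):x+60];e[:400,:400]=cv2.resize(k,(400,400),interpolation=cv2.INTER_CUBIC)
b=cv2.imread('pics/w15.png');e[:400,400:]=cv2.resize(b[60:300,200:440],(400,400))
s=bot.get_image('scene');save(s,'s17');d=bot.get_image('side');save(d,'d17')
e[400:,:400]=cv2.resize(cv2.imread('pics/s17.png')[310:430,120:360],(400,200));e[400:,400:]=cv2.resize(cv2.imread('pics/s17.png')[200:320,200:440],(400,200))
cv2.imwrite('pics/crop17.png',e)"
```

```text
t 57.0 pos [429.9  37.2 261.3] yawz -160.95 ydown [-0.001 -0.001 -1.   ] gap 56.4 F [ 0.5 -0.1  0.4] j [ 0.94  0.08 -1.2   2.03  0.09  1.08  1.61]
[318 218]
```

No more viewing allowed, so I'll check numerically: the knob's red line direction, the boat's grip and the slab in w15.

```bash
python3 - <<'E'
from tip import *
def red(f,box,c,z):
    im=cv2.imread(f);B,G,R=[im[...,i].astype(int) for i in range(3)]
    m=((R>130)&(G<R*.45)&(B<R*.45)).astype(np.uint8);k=np.zeros_like(m);k[box[1]:box[3],box[0]:box[2]]=1
    n,l,s,ce=cv2.connectedComponentsWithStats(m*k)
    for i in range(1,n):
        if s[i,4]<8: continue
        ys,xs=np.nonzero(l==i);P=np.array([at_z(c,q,z)[:2] for q in zip(xs,ys)]);d=P-P.mean(0);u=np.linalg.svd(d)[2][0]
        print(f,s[i],ce[i].round(1),P.mean(0).round(1),'axis',np.degrees(np.arctan2(u[1],u[0])).round(1)%180,'from knob',np.degrees(np.arctan2(*(P.mean(0)-[430,37.2])[::-1])).round(1)%360)
c16=np.load('w16.npy',allow_pickle=True).item();red('pics/w16.png',(220,150,420,330),c16,84)
c=bot.get_calibration('wrist');red('pics/w17.png',(230,130,410,310),c,84);red('pics/w17.png',(230,130,410,310),c,46)
S=bot.get_calibration('scene')
for f in ['scene0','s17']:
    im=cv2.imread(f'pics/{f}.png');B,G,R=[im[...,i].astype(float)+1 for i in range(3)]
    o=((R>150)&(G/R>.3)&(G/R<.5)&(B/G<.35));o[:330]=0;o[400:]=0;o[:,:140]=0;o[:,240:]=0
    ys,xs=np.nonzero(o);print(f,'orange',len(xs),xs.mean().round(2),ys.mean().round(2))
for cam in ['scene','side']:
    bot.get_image(cam)
    for l in ['slug0','boat','boat_grip']: print(cam,l,[(np.round(r['location']).tolist(),round(r['confidence'],2)) for r in bot.recognise(cam,l)])
E
```

```text
pics/w16.png [311 214   6  20  89] [313.7 223. ] [434.5  48.6] axis 71.4 from knob 68.5
pics/w17.png [317 204   6  17  73] [319.8 211.9] [418.6  34.8] axis 13.0 from knob 192.0
pics/w17.png [317 204   6  17  73] [319.8 211.9] [425.7  37.5] axis 13.0 from knob 176.3
scene0 orange 103 202.77 351.16
s17 orange 110 202.4 351.54
scene slug0 []
scene boat [([322.0, 371.0], 0.69), ([194.0, 362.0], 0.6), ([253.0, 301.0], 0.6)]
scene boat_grip [([255.0, 300.0], 0.94), ([320.0, 370.0], 0.92), ([199.0, 364.0], 0.73)]
side slug0 []
side boat [([359.0, 188.0], 0.91), ([359.0, 235.0], 0.84), ([277.0, 177.0], 0.61)]
side boat_grip [([358.0, 234.0], 0.96), ([279.0, 179.0], 0.8), ([354.0, 175.0], 0.6)]
```

The pointer axis is 193°, which is the zero tick's direction. The boat's grip is within 0.5 px of where it began, and no slug is detected outside the furnace. Handing in.

```bash
python3 -c "
from h import *
print(bot.job_done());st()"
```

```text
the job is handed in; nothing more can be done
None
the job is handed in; nothing more can be done
```

I loaded both slugs into the boat (only two were present) and lowered it level through the slot. I tipped it 48° inside, brought it out and set it back in its rest. I then turned the reset knob about 120° anticlockwise to its stop, and handed the job in at about 57 s of robot time. I saw no force suggesting the boat touched the furnace, and left the hammer, bowl and jar alone. `bot.job_done()` gives no verdict.

**Last checks:**
- **Boat:** it came out of the furnace empty in the picture. Back in its rest, its grip lies within about 0.5 px of its starting place in the scene camera.
- **Knob:** its pointer lies at 193°, matching the zero tick.
- **Slugs:** the detector found none outside the furnace. I saw only one on the furnace floor; I infer the other is there too, because the boat was empty and its nose was well inside when tipped.
- **Not done:** the viewer's limit of 16 pictures was reached, so I couldn't look at the final state. The end checks of knob and boat are numerical only.
- **Failed first try:** my first tip rehearsal, done without the boat, ran into joint limits at about 42°. I turned the grasp half round, and 48° was then reachable.

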